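# Clamp the filter canister back onto the bench dust extractor

### The arm

A 6-joint arm with a two-finger parallel gripper is mounted at the origin on the work surface. World frame = base frame: x ahead of the robot, y to its left, z up, the work surface at z = 0. Lengths are in m, angles in rad, forces in N, time in s.
With the tool pointing down it reaches from about 0.25 to 0.775 m from the base axis. Payload 4 kg.
Tool frame: the origin (TCP) lies midway between the tips of the shut fingers; the grasp point (between the pads) lies 19 mm behind it; z points along the fingers, y is the direction in which the jaws open and shut (so a half turn about z gives the same grasp; the last joint's range is limited). The gripper opens to 94 mm and grips with 3 to 60 N. Pads are 16 mm wide; open, the fingers measure 119 mm over their backs; the gripper's body (75 mm by 177 mm) begins 78 mm behind the grasp point.
Start: joints at [1.201, 0.087, 1.371, -0, 1.684, -0.103], TCP at [0.145, 0.531, 0.206] pointing down, gripper open.
Joint ranges: [-3.1, 3.1], [-0.76, 2.03], [0.27, 2.55], [-1.08, 4.22], [0.17, 2.65], [-2.57, 2.57]. Speed limits (rad/s): [2.79, 2.79, 3.14, 3.14, 3.14, 3.14].

### API

Orientations are given as [roll, pitch, yaw] about the fixed x, y, z axes, in that order (R = Rz(yaw) Ry(pitch) Rx(roll)).
In Python, from bench import robot, cams gives the robot as it stands.
- The arm moves only by the tool step_arm, never from a script. Its argument "plan" is a list that holds one entry, the list of rows, each a list of 5 numbers: the shift along the world's x, y, z in mm, then the turn about the world's z in rad, then the opening in per cent of the stroke, from 0 (shut) to 100 (fully open). In form: [[[tx, ty, tz, turn, fingers], ...]]. A call has 1 to 8 rows; each row is the pose to reach, as a shift and turn from the pose commanded when the call began; what a row does not reach only later rows make up. A row lasts 1/12 s, in which the tool goes at most 41.7 mm and 7.16 degrees, less where a joint would pass 70% of its speed; a pose out of reach is approached as far as the arm can. A call with a gripper value outside its range is refused whole. The fingers move at their own pace and stop on an object; the grip force is fixed at half the most. Time passes only in rows, so rows that repeat a pose let the fingers close. It gives the time, the measured TCP pose, the force and the opening at its end, in the units of the state.
- robot.get_obs(): the state, without advancing time (a new reading comes with each control period).
- cams.snapshot(name): name is "scene" or "top" or "wrist"; returns a dict with "frame" (400x640x3 uint8, red, green, blue), "camera_matrix" (3x3 intrinsics, pixels), "origin" and "attitude" of the camera in the world; the wrist camera has in their place "T_tool_cam" (4x4, takes a point from camera to tool coordinates, whose origin is the TCP and whose axes are the flange's). Camera axes: x right, y down, z forward; pixel columns grow to the right and rows downward; lengths in m; the calibration is good to about 2 mm. A picture is of the moment at which its call begins: read the wrist's pose just before it. There is no depth.
- robot.close_job(): hands the job in, once; it reports no verdict.
The state is a dict: "time": time; "joint_positions": joint angles; "qvel": joint speeds; "joint_torque": joint torques, N m; "tool_pos": TCP position; "ee_rot": TCP orientation; "wrist_force": force on the tool from outside, world axes, zero at the start; "wrist_torque": the same for the moment, N m; "width": finger opening in m.
Only numpy, scipy, OpenCV 4.12 (cv2) and the standard library are available. Lean on these libraries where they do the work, as an engineer would, in place of code of your own. Each camera call takes 0.05 s, during which the arm holds its last target. There are 200 camera calls.

### The job

The emptied filter canister of the packing bench's dust extractor lies in its wooden rest. Lay it back on the extractor so that its flange sits fully home in the lower half of the clamp, pressed square against the rubber seal of the port, then swing the hinged upper half over both flanges and press it fully shut; only then flip the latch lever over, right down to its stop, so that its hook holds the ring shut. Feel your way and force nothing (a push of 25 N is enough everywhere), leave the other things on the bench where they are, and let go at the end.

Things in the scene. Friction and masses are not known exactly. Their poses are not given: they have to be found in the camera images.
- canister: Aluminium filter canister, 0.3 to 0.55 kg, 191 mm long, lying level. Origin: centre of its flange's front face; y axis = its own axis, pointing out of that face; z up. Flange 74 mm across: rim 5 mm thick, back tapering to 58 mm across at y = -8 mm. Plain tube 50 mm across from y = -8 to -122 mm, then a ribbed head 70 mm across to y = -191 mm. Starts in the rest, axis 55 mm above the bench.
- canister_grip (a point): Where to grip the canister: on its axis at y = -65 mm, across its x, fingers from above; free beside it in the rest and on the extractor. The balance point is about 10 mm further from the flange.
- rest: Plywood rest fixed to the bench, 90 mm (x) by 120 mm (y), base 10 mm thick, with two V-notched walls 10 mm thick at y = +40 and -40 mm, up to 52 mm high; the canister's tube lies in the notches. Origin: centre of its underside.
- extractor: Dust extractor fixed to the bench: grey blower (170 mm wide, 175 mm high, front 95 mm behind the port face) with flanged port, clamp and canister saddle. Origin on the bench below the port face's centre; y along the port's axis from the canister's place to the blower, x across, z up. 25 N of push is enough everywhere; over 130 N in all its contacts with the canister dents the flange.
- seal: Black rubber seal ring in the port's face, 54 to 66 mm across, 4 mm proud of the metal; springs 4 N per mm, stiff after 3.2 mm. A canister laid home presses it in by 2 mm (8 N), the shut clamp by 3 to 4 mm (15 to 30 N); above 45 N it is spoiled. Origin: centre of the port's metal face.
- port_face (a point): Centre of the port's metal flange face (74 mm across), 105 mm above the bench, axes as the extractor's. Home for the canister's origin: x 0, z 0 to -0.5 mm, y -2 mm (0 to -1 mm once clamped), its y axis along this y. Below it is the fixed lower clamp half, a steel half ring 89 mm across from y = -16 to 14 mm, open to the top, whose groove takes both flanges.
- groove (a point): Bottom of the lower clamp half's groove, 37.6 mm below the port's axis. The groove's flank on the canister's side (bottom 90 degrees, radius 27 to 38 mm) tapers in, 0.375 mm per mm: a flange lowered while it presses the seal in by about 2 mm drops home onto the groove's bottom; one that does not press the seal stays about 4 mm too high.
- saddle (a point): On the port's axis above the 12 mm thick V saddle for the canister's tube, 104 mm from the port face towards -y. The V's arms end 10 mm below the axis, 30 mm to either side. Between saddle and clamp (y = -98 to -16 mm) the space beside the tube is free.
- clamp_hinge (a point): Hinge pin of the upper clamp half: at the height of the port's axis, 50 mm from it towards the extractor's -x; the pin runs along the extractor's y.
- clamp_upper (a joint): Angle of the upper clamp half about its hinge pin: 0 shut over the flanges; 1.7 to 2.04 at the start, standing up and leaning to the extractor's -x. Stiff, stays where it is left (5 N at the ears). It closes over the top towards +x; from 0.06 rad it wedges on the canister's flange: press the ears down with 10 to 20 N until it stops near 0 (hard stop -0.025). Above 0.03 rad the hook may miss its pin.
- clamp_ears (a point): Middle of the two ears at the free end of the upper clamp half: 24 mm wide over their outer faces (along y), plates 40 by 26 mm, to be pinched across y from above. At joint angle a it is at hinge + (113 cos a - 16 sin a) mm along x, + (113 sin a + 16 cos a) mm along z. The lever turns between the ears.
- clamp_lever (a joint): Angle of the latch lever about its pivot in the ears, against the upper half: 0 pressed fully down and latched (stop); 2.5 to 2.72 at the start, folded back over the top of the ring, its end 15 mm or more off it (stop 2.75). Stays where it is left (about 3 N at its end). With the upper half shut its hook bites on the catch pin at 0.2 to 0.3 rad (5 to 10 N at its end), then goes home to 0.
- lever_pivot (a point): Pivot of the latch lever: 120 mm from the hinge pin along the upper half and 12 mm above it when shut; the lower half's catch pin is then 26 mm below it.
- paddle: The lever's flat steel paddle, 17 mm wide, 5 mm thick. Origin: middle of its upper face, 68 mm from the pivot; x axis out along the lever (it ends 14 mm on, in a 9 mm roll), z out of the face. With the upper half shut the lever points to the extractor's +x, 20 degrees below level when latched, above that by its joint angle. Over 40 N from the fingers bends it.
- spare_seal: Bystander: loose black rubber ring 74 mm across, 8 mm high. Origin under its centre.
- tape_roll: Bystander: brown tape roll, 110 mm across, 48 mm high, lying flat. Origin under its centre.
- cutter: Bystander: black carton cutter, 150 mm long along y, 14 mm high. Origin under its middle.
- marker: Bystander: marker pen, 137 mm long along y, 18 mm high. Origin under its middle.
- book: Bystander: orange hardcover book 150 x 208 mm, 18 mm high. Origin under its centre.
- tape_cutter: Bystander: grey desk tape dispenser, 60 x 130 mm, 108 mm high. Origin under its centre.

How it is judged:
By the outcome, as a careful person would: the job done as asked, in the order asked, and still so for the second after the job is handed in, with the robot touching nothing.
It also fails if it takes over 72 s, if anything falls off the work surface, if the arm or the gripper's body presses on something with over 40 N, if the wrist force passes 120 N, or if a joint passes its speed limit or range.

## Working session

There is one attempt and no reset: what is moved stays moved. The work goes in short steps, Python scripts to look and compute and a tool call to move; the robot and the scene stay as the last step left them, time stands still between calls to the robot, and variables do not carry over. Pictures are saved under pics/ and viewed, about 8 in all and at most 12, crops included, and the job is handed in when it is done.

Besides the shell and the picture viewer there is one more tool, called after "Emit:" as a command line: name --argument value ..., lists and objects as JSON in quotes. step_arm: Moves the arm, as the interface text tells. Its arguments: {"type":"object","properties":{"plan":{"type":"array"}},"required":["plan"]}

```bash
ls; mkdir -p pics
python3 - <<'E'
from bench import robot,cams
import cv2,numpy as np
print(robot.get_obs())
for n in("scene","top"):
    s=cams.snapshot(n); cv2.imwrite(f"pics/{n}0.png",s["frame"][...,::-1]); print(n,s["camera_matrix"],s["origin"],s["attitude"])
s=cams.snapshot("wrist");cv2.imwrite("pics/wrist0.png",s["frame"][...,::-1]);print(s["camera_matrix"],s["T_tool_cam"])
E
```

```text
pics
{'time': 0.0, 'joint_positions': array([ 1.20091139e+00,  8.79604423e-02,  1.37223874e+00, -1.68784018e-05,
        1.68357929e+00, -1.03100706e-01]), 'qvel': array([ 0.00117111,  0.0008287 , -0.00131285,  0.00159475, -0.00076414,
        0.00083687]), 'joint_torque': array([ 9.02823795e-04, -3.40177310e+01, -3.02438164e+01,  7.20583065e-02,
        3.26555280e-02, -1.39424951e-04]), 'tool_pos': array([0.14481125, 0.53003406, 0.20430906]), 'ee_rot': array([-3.13941671e+00, -2.08275020e-04,  2.87480632e+00]), 'wrist_force': array([ 0.69741513,  0.03197788, -0.37884246]), 'wrist_torque': array([-0.02342397, -0.0300188 , -0.02403722]), 'width': 0.09416178064893922}
scene [[377.96663694   0.         318.55961869]
 [  0.         377.96663694 200.76730154]
 [  0.           0.           1.        ]] [ 1.1044213  -0.71608784  0.6137105 ] [-2.10781326  0.0172891   0.70220492]
top [[507.45075761   0.         326.10866982]
 [  0.         507.45075761 201.605121  ]
 [  0.           0.           1.        ]] [ 0.40526847 -0.08010827  1.32489004] [-3.03091121 -0.02041539 -1.54387969]
[[318.22941588   0.         326.79491728]
 [  0.         318.22941588 206.3946521 ]
 [  0.           0.           1.        ]] [[ 1.99747472e-04 -9.65120588e-01 -2.61805673e-01  7.63574516e-02]
 [ 9.99999869e-01  6.93030006e-05  5.07482100e-04  9.30573349e-04]
 [-4.71637504e-04 -2.61805740e-01  9.65120475e-01 -1.78321908e-01]
 [ 0.00000000e+00  0.00000000e+00  0.00000000e+00  1.00000000e+00]]
```

View pics/top0.png

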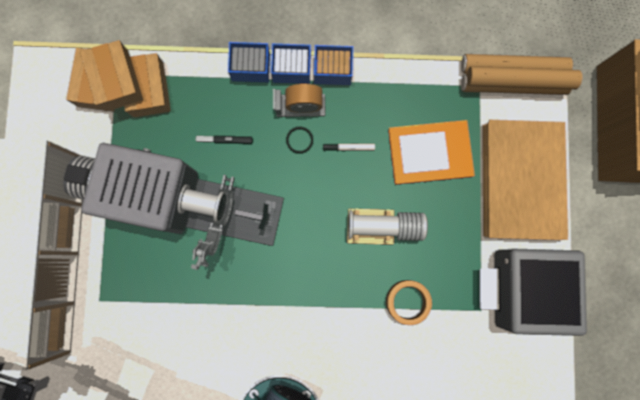

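View pics/scene0.png

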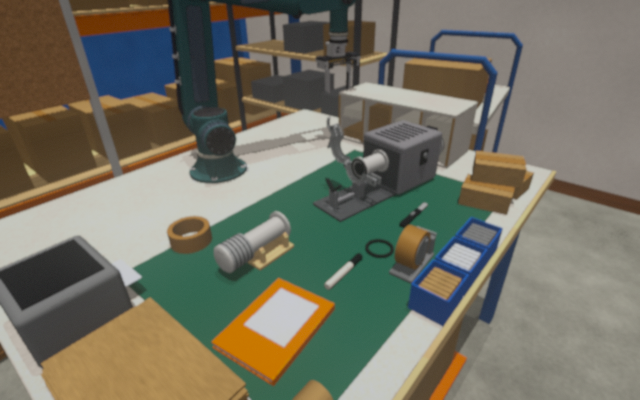

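```bash
cat > h.py <<'E'
from bench import robot,cams
import cv2,numpy as np
from scipy.spatial.transform import Rotation as R
def T(rpy,p):
    M=np.eye(4);M[:3,:3]=R.from_euler('xyz',rpy).as_matrix();M[:3,3]=p;return M
def snap(n,f=None):
    o=robot.get_obs();s=cams.snapshot(n)
    M=T(o['ee_rot'],o['tool_pos'])@s["T_tool_cam"] if n=="wrist" else T(s["attitude"],s["origin"])
    if f: cv2.imwrite(f"pics/{f}.png",s["frame"][...,::-1]); np.savez(f"pics/{f}.npz",K=s["camera_matrix"],M=M,f=s["frame"])
    return s["frame"],s["camera_matrix"],M
def load(f): d=np.load(f"pics/{f}.npz");return d['f'],d['K'],d['M']
def cast(K,M,px,z):
    px=np.atleast_2d(np.array(px,float));d=np.c_[(px-K[:2,2])/[K[0,0],K[1,1]],np.ones(len(px))]@M[:3,:3].T
    return M[:3,3]+d*((z-M[2,3])/d[:,2])[:,None]
def proj(K,M,P):
    c=(np.atleast_2d(P)-M[:3,3])@M[:3,:3];return c[:,:2]/c[:,2:]*[K[0,0],K[1,1]]+K[:2,2]
E
python3 - <<'E'
from h import *
f,K,M=snap("top","top1")
a=cv2.resize(f[140:280,170:300],None,fx=4.3,fy=4.3,interpolation=3); b=cv2.resize(f[190:320,335:440],None,fx=2.3,fy=2.3,interpolation=3)
o=np.zeros((a.shape[0],a.shape[1]+b.shape[1],3),np.uint8);o[:,:a.shape[1]]=a;o[:b.shape[0],a.shape[1]:]=b
print(o.shape,a.shape);cv2.imwrite("pics/crop1.png",o[...,::-1])
print(cast(K,M,[[347,226],[427,226],[372,226]],.055),cast(K,M,[[222,207],[187,198]],.105))
# silhouettes: wood mask
h=cv2.cvtColor(f,cv2.COLOR_RGB2HSV)
m=cv2.inRange(h,(15,60,120),(32,255,255));m[:195]=0;m[258:]=0;m[:,:335]=0;m[:,440:]=0
ys,xs=np.nonzero(m);print(xs.min(),xs.max(),ys.min(),ys.max(),cv2.minAreaRect(np.c_[xs,ys].astype(np.float32)))
E
```

```text
(602, 800, 3) (602, 559, 3)
[[ 0.4870876  -0.15625126  0.055     ]
 [ 0.49276665 -0.35760327  0.055     ]
 [ 0.48885836 -0.21903414  0.055     ]] [[0.52112261 0.14875116 0.105     ]
 [0.54044581 0.23372386 0.105     ]]
347 393 209 244 ((370.6597900390625, 225.9845428466797), (46.088775634765625, 34.509822845458984), 2.6025619506835938)
```

View pics/crop1.png

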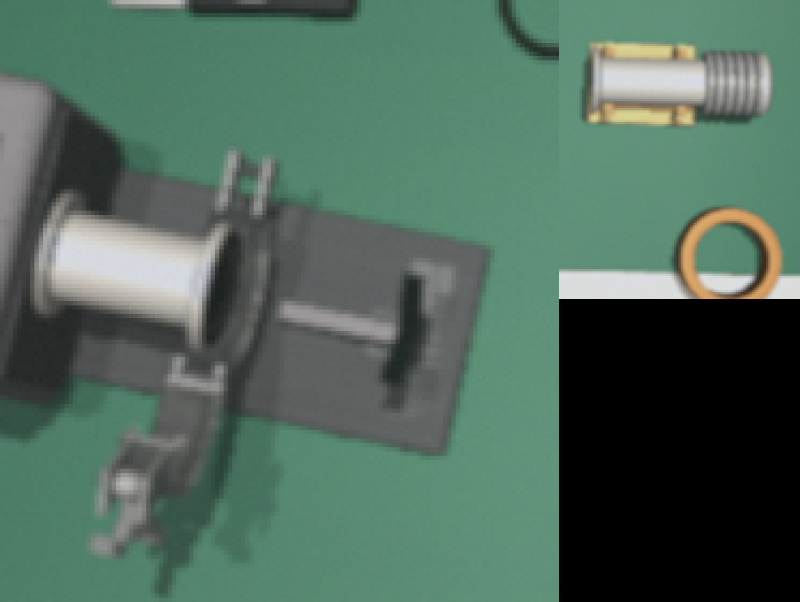

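Emit:
step_arm --plan '[[[0,0,180,0,100],[0,0,180,-0.12,100],[0,0,180,-0.25,100],[0,0,180,-0.37,100],[0,0,180,-0.5,100],[355,-531,180,-1.3,100],[355,-531,180,-1.3,100],[355,-531,180,-1.3,100]]]'

```text
time: 0.87
tool_pos: [0.2148, 0.4259, 0.3852]
ee_rot: [-3.142, 0.0, 2.001]
wrist_force: [0.5, 0.3, 0.6]
width: 0.0939
```

Emit:
step_arm --plan '[[[285,-426,0,-0.43,100],[285,-426,0,-0.43,100],[285,-426,0,-0.43,100],[285,-426,0,-0.43,100],[285,-426,0,-0.43,100],[285,-426,0,-0.43,100],[285,-426,0,-0.43,100],[285,-426,0,-0.43,100]]]'

```text
time: 1.53
tool_pos: [0.4003, 0.1477, 0.3856]
ee_rot: [3.141, -0.0, 1.575]
wrist_force: [1.5, 0.8, 0.4]
width: 0.0942
```

Emit:
step_arm --plan '[[[103,-154,0,0,100],[103,-154,0,0,100],[103,-154,0,0,100],[103,-154,0,0,100],[103,-154,0,0,100],[103,-154,0,0,100],[103,-154,0,0,100],[103,-154,0,0,100]]]'

```text
time: 2.2
tool_pos: [0.5025, -0.0038, 0.3857]
ee_rot: [-3.141, -0.001, 1.575]
wrist_force: [-0.3, 0.2, 0.9]
width: 0.0936
```

Run:
```python
from h import *
f,K,M=snap("wrist","w1");print(robot.get_obs()['tool_pos'],robot.get_obs()['ee_rot'],M)
cv2.imwrite("pics/w1big.png",cv2.resize(f,(800,500),interpolation=3)[...,::-1])
```

```text
[ 0.50230099 -0.00339351  0.38603301] [ 3.14086873e+00 -2.91259261e-04  1.57623629e+00] [[ 9.99988345e-01  4.81452629e-03  3.61467355e-04  5.02385162e-01]
 [ 4.74146578e-03 -9.65176132e-01 -2.61557933e-01  7.33714674e-02]
 [-9.10397879e-04  2.61556598e-01 -9.65187711e-01  5.64019365e-01]
 [ 0.00000000e+00  0.00000000e+00  0.00000000e+00  1.00000000e+00]]
```

View pics/w1big.png

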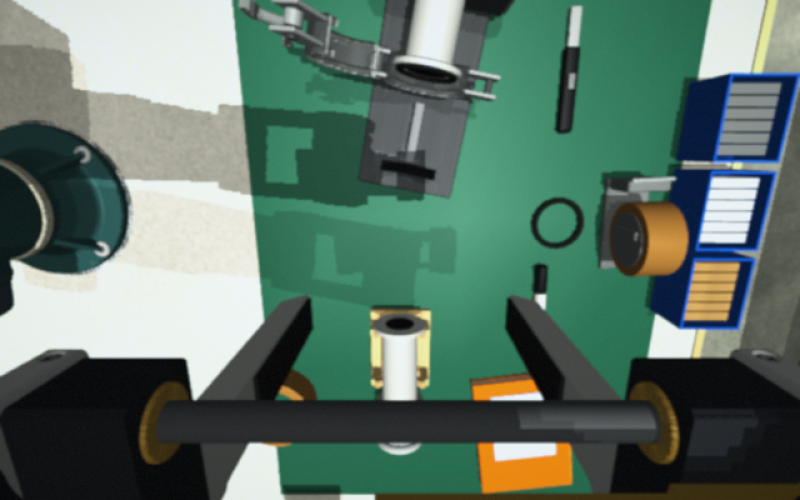

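Run:
```python
from h import *
f,K,M=load("w1")
a=cv2.resize(f[0:165,180:420],None,fx=3.33,fy=3.33,interpolation=3)
cv2.imwrite("pics/crop2.png",a[...,::-1])
b=f[240:370,280:365];m=(b.min(2)>150)&(b.max(2).astype(int)-b.min(2)<30)
for r in range(0,130,6):
    x=np.nonzero(m[r])[0]; print(r+240,(x.min()+280,x.max()+280,len(x)) if len(x) else None)
```

```text
240 None
246 None
252 None
258 None
264 (np.int64(338), np.int64(338), 1)
270 (np.int64(306), np.int64(333), 28)
276 (np.int64(307), np.int64(332), 26)
282 (np.int64(307), np.int64(332), 26)
288 (np.int64(307), np.int64(332), 26)
294 (np.int64(307), np.int64(332), 26)
300 (np.int64(307), np.int64(332), 26)
306 (np.int64(307), np.int64(332), 26)
312 (np.int64(307), np.int64(332), 26)
318 (np.int64(307), np.int64(331), 25)
324 None
330 None
336 None
342 None
348 None
354 None
360 (np.int64(308), np.int64(331), 24)
366 None
```

View pics/crop2.png

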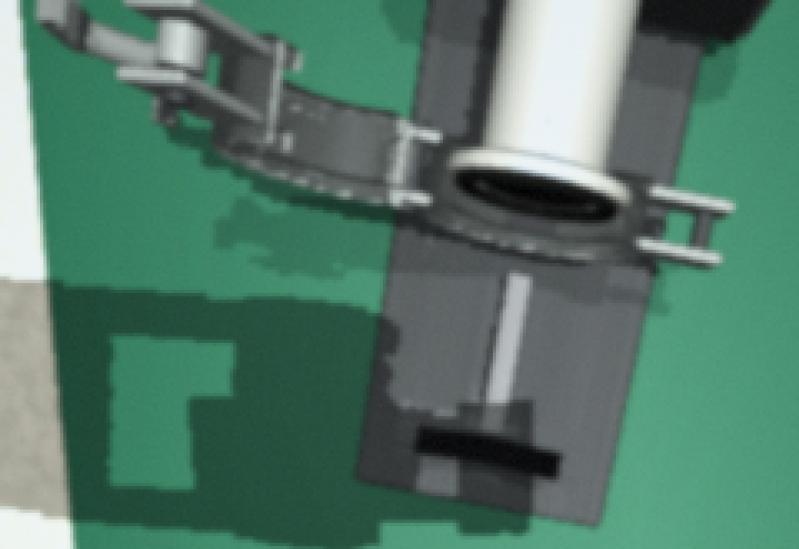

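Run:
```python
from h import *
f,K,M=load("w1")
c=lambda p:np.array([180,0])+np.array(p)/3.33
pl,pr=cast(K,M,[c((447,166)),c((632,197))],.105)
sl,sr=cast(K,M,[c((416,440)),c((559,464))],.095)
for a,b in((pl,pr),(sl,sr)): print(a,b,(a+b)/2,np.linalg.norm(a-b),np.arctan2(b[1]-a[1],b[0]-a[0]))
d=(pl+pr-sl-sr)/2;print("axis",d,np.hypot(*d[:2]),np.arctan2(-d[0],d[1]))
e=cast(K,M,[c((360,478)),c((600,525))],.006);print("plate",e,np.arctan2(*(e[1]-e[0])[[1,0]]))
# canister
for z in(.055,):
  t=cast(K,M,[[306.5,276],[333,276],[306.5,318],[332,318]],z);print(t,(t[0]+t[1])/2,(t[2]+t[3])/2)
b=cast(K,M,[[320.8,259]],.055);print("bore",b)
```

```text
[0.48497939 0.16277705 0.105     ] [0.55868434 0.15181305 0.105     ] [0.52183187 0.15729505 0.105     ] 0.07451596204486371 -0.14767231872538067
[0.47062613 0.05662073 0.095     ] [0.53252303 0.04677183 0.095     ] [0.50157458 0.05169628 0.095     ] 0.06267557035019183 -0.15779500807045843
axis [0.02025729 0.10559877 0.01      ] 0.10752422181374124 -0.189530096270978
plate [[0.43534122 0.03412451 0.006     ]
 [0.56040634 0.01051521 0.006     ]] -0.18658033952278383
[[ 0.46742389 -0.19179619  0.055     ]
 [ 0.51410896 -0.1915527   0.055     ]
 [ 0.4664124  -0.27651648  0.055     ]
 [ 0.51311141 -0.27626585  0.055     ]] [ 0.49076642 -0.19167445  0.055     ] [ 0.48976191 -0.27639116  0.055     ]
bore [[ 0.49262322 -0.15918046  0.055     ]]
```

Emit:
step_arm --plan '[[[-12,-219,-150,-0.017,100],[-12,-219,-150,-0.017,100],[-12,-219,-150,-0.017,100],[-12,-219,-150,-0.017,100],[-12,-219,-150,-0.017,100],[-12,-219,-150,-0.017,100],[-12,-219,-150,-0.017,100],[-12,-219,-150,-0.017,100]]]'

```text
time: 2.92
tool_pos: [0.4893, -0.2238, 0.2325]
ee_rot: [-3.137, -0.002, 1.556]
wrist_force: [0.8, -0.3, -0.0]
width: 0.0939
```

Run:
```python
from h import *
f,K,M=snap("wrist","w2");print(robot.get_obs()['tool_pos'],robot.get_obs()['ee_rot'])
```

```text
[ 0.49036548 -0.22248852  0.23485428] [-3.14011539e+00 -1.97452603e-03  1.55740026e+00]
```

View pics/w2.png

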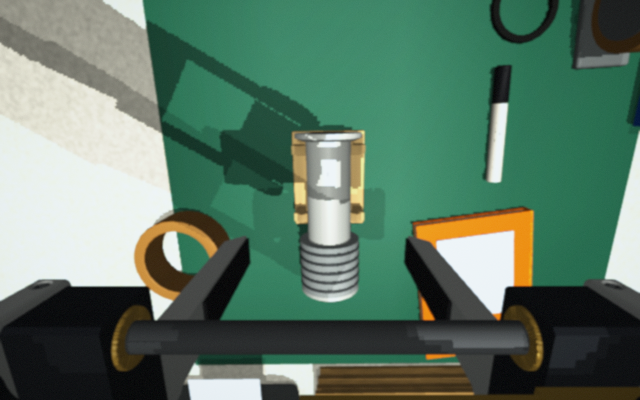

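Run:
```python
from h import *
f,K,M=load("w2")
print(cast(K,M,[[328,130.5]],.092),cast(K,M,[[297,134],[360,134]],.055), cast(K,M,[[307,190],[350,190],[309,230],[349.5,230]],.055),cast(K,M,[[330,299]],.055))
```

```text
[[ 0.49077548 -0.15608181  0.092     ]] [[ 0.45677564 -0.16035653  0.055     ]
 [ 0.5255429  -0.16136958  0.055     ]] [[ 0.465758   -0.22296056  0.055     ]
 [ 0.51488552 -0.223635    0.055     ]
 [ 0.46662072 -0.27128633  0.055     ]
 [ 0.51448678 -0.27190631  0.055     ]] [[ 0.4903189  -0.36322411  0.055     ]]
```

Emit:
step_arm --plan '[[[0,0,-198,0,100],[0,0,-198,0,100],[0,0,-198,0,100],[0,0,-198,0,100],[0,0,-198,0,100],[0,0,-198,0,100],[0,0,-198,0,100],[0,0,-198,0,100]]]'

```text
time: 3.63
tool_pos: [0.4936, -0.2233, 0.0415]
ee_rot: [3.136, 0.003, 1.56]
wrist_force: [-0.7, 0.0, 0.5]
width: 0.0941
```

Emit:
step_arm --plan '[[[0,0,-1,0,100],[0,0,-1,0,0],[0,0,-1,0,0],[0,0,-1,0,0],[0,0,-1,0,0],[0,0,-1,0,0],[0,0,-1,0,0],[0,0,-1,0,0]]]'

```text
time: 4.3
tool_pos: [0.4907, -0.2235, 0.0364]
ee_rot: [-3.141, -0.0, 1.558]
wrist_force: [-0.2, -0.9, 0.2]
width: 0.0508
```

Emit:
step_arm --plan '[[[0,0,10,0,0],[0,0,60,0,0],[0,0,150,0,0],[0,0,150,0,0],[0,0,150,0,0],[0,0,150,0,0],[0,0,150,0,0]]]'

```text
time: 4.88
tool_pos: [0.4909, -0.2234, 0.1868]
ee_rot: [3.141, 0.0, 1.558]
wrist_force: [-0.6, 0.5, -4.6]
width: 0.0494
```

Run:
```python
from h import *
f,K,M=snap("wrist","w3");print(robot.get_obs())
```

```text
{'time': 4.9333, 'joint_positions': array([-5.32324786e-01,  6.85586400e-02,  1.43189923e+00,  7.57827701e-05,
        1.64447332e+00, -5.19280386e-01]), 'qvel': array([-0.00225266,  0.02171553,  0.04217928, -0.00171976, -0.00125226,
        0.00105168]), 'joint_torque': array([ 2.61549238e-02, -3.68558478e+01, -3.36673701e+01,  2.32963543e-02,
       -1.18857884e-02, -1.44421290e-05]), 'tool_pos': array([ 0.4899096 , -0.22285814,  0.18458734]), 'ee_rot': array([-3.13873173e+00, -1.72239470e-03,  1.55775492e+00]), 'wrist_force': array([-0.13059563,  0.77537646, -2.80488337]), 'wrist_torque': array([0.00753493, 0.03483195, 0.03624797]), 'width': 0.04927265197016965}
```

View pics/w3.png

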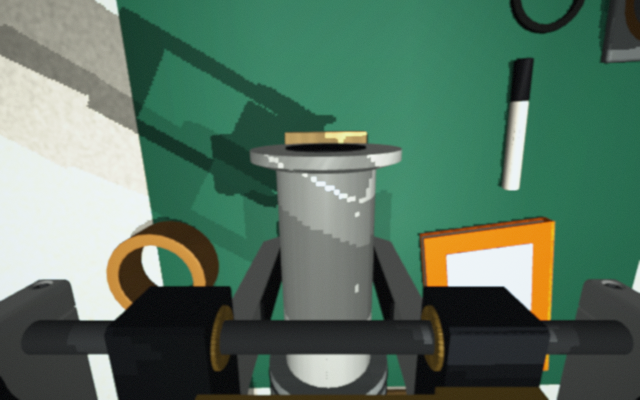

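Emit:
step_arm --plan '[[[7,245,21,-0.172,0],[7,245,21,-0.172,0],[7,245,21,-0.172,0],[7,245,21,-0.172,0],[7,245,21,-0.172,0],[7,245,21,-0.172,0],[7,245,21,-0.172,0],[7,245,21,-0.172,0]]]'

```text
time: 5.6
tool_pos: [0.4962, 0.0238, 0.2043]
ee_rot: [-3.136, 0.001, 1.391]
wrist_force: [-0.5, -0.7, -3.5]
width: 0.0493
```

Run:
```python
from h import *
f,K,M=snap("wrist","w4");o=robot.get_obs();print(o['tool_pos'],o['ee_rot'],o['wrist_force'])
cv2.imwrite("pics/w4big.png",cv2.resize(f[:240,120:520],None,fx=2,fy=2,interpolation=3)[...,::-1])
```

```text
[0.49638205 0.02226    0.20442276] [-3.13608734e+00  1.41027343e-03  1.38796721e+00] [ 0.28917822 -0.61102559 -2.78366778]
```

View pics/w4big.png

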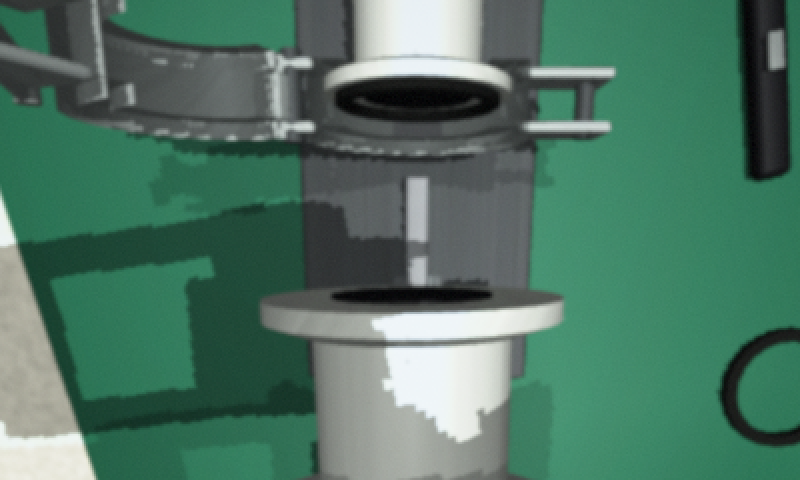

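Run:
```python
from h import *
f,K,M=load("w4")
Ti=np.linalg.inv(T([np.pi,0,1.386],[.4964,.0223,.2044]))
def tool(p): p=np.c_[p,np.ones(len(p))];return p@Ti.T[:,:3]*1000
l=lambda q:[120+q[0]/2,q[1]/2]
print("port axis, edges, catch ears R",tool(cast(K,M,[l((419,97)),l((326,97)),l((512,97))],.105)).round(1))
print("port top front edge",tool(cast(K,M,[l((419,65)),l((419,57))],.142)).round(1))
print("saddle strip",tool(cast(K,M,[l((417,178)),l((418.5,285))],.01)).round(1))
z=.2044+.019
print("can flange edges",tool(cast(K,M,[l((260,306)),l((564,306)),l((412,300))],z)).round(1),"top",tool(cast(K,M,[l((412,289)),l((412,297))],z+.037)).round(1))
g=cv2.cvtColor(f,cv2.COLOR_RGB2GRAY)
for c in (329,): print(list(enumerate(g[24:64,c],24)))
for r in (41,44,47): print(r,g[r,276:300],g[r,364:385])
```

```text
port axis, edges, catch ears R [[133.5   0.3  99.4]
 [133.4 -36.7  99.4]
 [133.6  37.3  99.4]]
port top front edge [[136.2   0.3  62.4]
 [138.6   0.2  62.4]]
saddle strip [[111.5  -0.5 194.4]
 [ 53.5   0.7 194.4]]
can flange edges [[ 62.7 -38.8 -19. ]
 [ 63.1  36.5 -19. ]
 [ 64.4  -1.1 -19. ]] top [[ 69.8  -0.8 -56. ]
 [ 68.3  -0.8 -56. ]]
[(24, np.uint8(240)), (25, np.uint8(239)), (26, np.uint8(231)), (27, np.uint8(199)), (28, np.uint8(186)), (29, np.uint8(224)), (30, np.uint8(238)), (31, np.uint8(240)), (32, np.uint8(241)), (33, np.uint8(241)), (34, np.uint8(240)), (35, np.uint8(241)), (36, np.uint8(228)), (37, np.uint8(163)), (38, np.uint8(79)), (39, np.uint8(38)), (40, np.uint8(28)), (41, np.uint8(29)), (42, np.uint8(25)), (43, np.uint8(20)), (44, np.uint8(13)), (45, np.uint8(11)), (46, np.uint8(7)), (47, np.uint8(4)), (48, np.uint8(8)), (49, np.uint8(3)), (50, np.uint8(5)), (51, np.uint8(8)), (52, np.uint8(8)), (53, np.uint8(13)), (54, np.uint8(24)), (55, np.uint8(31)), (56, np.uint8(25)), (57, np.uint8(25)), (58, np.uint8(21)), (59, np.uint8(21)), (60, np.uint8(33)), (61, np.uint8(58)), (62, np.uint8(70)), (63, np.uint8(76))]
41 [ 57  57  60  61  64  77 104 129 144 154 161 160 158 153 142 129 115 103
  94  87  74  62  55  48] [123 139 160 176 181 185 185 184 177 163 147 115  86  68  58  59  55  60
  59  62  57]
44 [ 54  59  61  61  64  75  94 102  98  89  81  69  60  46  37  29  23  20
  17  20  18  22  22  21] [ 26  32  40  51  64  72  85  97 112 125 123 104  83  70  64  62  61  60
  59  60  62]
47 [57 61 61 62 65 69 71 71 69 69 66 47 23 15 14 18 16 12 12 15 14 12 13  9] [17 18 15 16 21 37 56 69 73 74 74 70 69 69 74 72 70 66 65 64 79]
```

Emit:
step_arm --plan '[[[12,57,0,0,0],[12,57,0,0,0],[12,57,-40,0,0],[12,57,-70,0,0],[12,57,-90,0,0],[12,57,-100,0,0],[12,57,-100,0,0],[12,57,-100,0,0]]]'

```text
time: 6.32
tool_pos: [0.5097, 0.0775, 0.1069]
ee_rot: [-3.14, 0.001, 1.384]
wrist_force: [0.2, 0.4, -3.1]
width: 0.0493
```

```bash
cat >> h.py <<'E'
ye=np.array([.184,.983]);xe=np.array([.983,-.184])
def st():
    o=robot.get_obs();F=o['wrist_force'];p=o['tool_pos']
    print("t",o['time'],"tcp",(p*1000).round(1),"yaw",o['ee_rot'][2].round(4),"along",(p[:2]@ye*1000).round(1),"across",(p[:2]@xe*1000).round(1),"F x_e y_e z",(F[:2]@xe).round(1),(F[:2]@ye).round(1),F[2].round(1),"M",o['wrist_torque'].round(2),"w",o['width'].round(4))
E
python3 - <<'E'
from h import *
st();f,K,M=snap("wrist","w5");st()
f,K,M=snap("scene","s5")
a=f[90:220,310:450]
cv2.imwrite("pics/s5c.png",cv2.resize(a,None,fx=4,fy=4,interpolation=3)[...,::-1])
E
```

```text
Traceback (most recent call last):
  File "h.py", line 20, in st
    print("t",o['time'],"tcp",(p*1000).round(1),"yaw",o['ee_rot'][2].round(4),"along",(p[:2]@ye*1000).round(1),"across",(p[:2]@xe*1000).round(1),"F x_e y_e z",(F[:2]@xe).round(1),(F[:2]@ye).round(1),F[2].round(1),"M",o['wrist_torque'].round(2),"w",o['width'].round(4))
                                                                                                                                                                                                                                                        ^^^^^^^^^^^^^^^^
AttributeError: 'float' object has no attribute 'round'
```

Emit:
step_arm --plan '[[[0.4,2,0,0,0],[0.7,3.9,0,0,0],[1.1,5.9,0,0,0],[1.1,5.9,0,0,0]]]'

```text
time: 6.65
tool_pos: [0.5118, 0.085, 0.1089]
ee_rot: [3.139, -0.001, 1.386]
wrist_force: [-0.2, 0.2, -2.9]
width: 0.0495
```

```bash
sed -i "s/o\['width'\].round(4)/round(float(o['width']),4)/;s/o\['ee_rot'\]\[2\].round(4)/round(float(o['ee_rot'][2]),4)/" h.py
python3 -c "
from h import *
st();st()"
```

```text
t 6.65 tcp [511.8  85.  108.9] yaw 1.3862 along 177.7 across 487.5 F x_e y_e z -0.2 0.2 -2.9 M [-0.07  0.07 -0.03] w 0.0495
t 6.65 tcp [511.8  85.  108.9] yaw 1.3862 along 177.7 across 487.5 F x_e y_e z -0.2 0.2 -2.9 M [-0.07  0.07 -0.03] w 0.0495
```

Emit:
step_arm --plan '[[[0.2,1,0,0,0],[0.4,2,0,0,0],[0.4,2,0,0,0],[0.4,2,0,0,0]]]'

```text
time: 6.98
tool_pos: [0.5115, 0.0863, 0.1077]
ee_rot: [3.141, 0.0, 1.386]
wrist_force: [0.1, -1.4, -3.5]
width: 0.0494
```

Emit:
step_arm --plan '[[[0.2,1,0,0,0],[0.2,1,0,0,0],[0.2,1,0,0,0]]]'

```text
time: 7.23
tool_pos: [0.5116, 0.0869, 0.1077]
ee_rot: [3.141, 0.001, 1.385]
wrist_force: [-0.7, -2.8, -1.1]
width: 0.0492
```

Emit:
step_arm --plan '[[[0.2,1,0,0,0],[0.2,1,0,0,0],[0.2,1,0,0,0]]]'

```text
time: 7.48
tool_pos: [0.5117, 0.0875, 0.1077]
ee_rot: [3.141, 0.002, 1.385]
wrist_force: [-1.4, -5.9, -1.4]
width: 0.0493
```

Emit:
step_arm --plan '[[[0,0,-3,0,0],[0,0,-6,0,0],[0,0,-9,0,0],[0,0,-12,0,0],[0,0,-12,0,0]]]'

```text
time: 7.9
tool_pos: [0.5114, 0.0875, 0.0951]
ee_rot: [-3.141, 0.002, 1.385]
wrist_force: [-2.1, -4.3, -0.7]
width: 0.0489
```

```bash
python3 -c "
from h import *
st()"
```

```text
t 7.9 tcp [511.4  87.5  95.1] yaw 1.3852 along 180.1 across 486.6 F x_e y_e z -1.3 -4.7 -0.7 M [-0.92  0.26 -0.09] w 0.0489
```

Emit:
step_arm --plan '[[[0.2,1,0,0,0],[0.4,2,0,0,0],[0.4,2,-1,0,0],[0.4,2,-2,0,0],[0.4,2,-2,0,0]]]'

```text
time: 8.32
tool_pos: [0.5116, 0.0883, 0.0937]
ee_rot: [-3.141, 0.005, 1.385]
wrist_force: [-3.6, -7.8, 0.1]
width: 0.049
```

```bash
python3 -c "
from h import *
st()"
```

```text
t 8.3167 tcp [511.6  88.3  93.7] yaw 1.3849 along 180.9 across 486.7 F x_e y_e z -2.1 -8.3 0.1 M [-1.38  0.55 -0.01] w 0.049
```

Emit:
step_arm --plan '[[[0,0,-1,0,0],[0,0,-2,0,0],[0,0,-3,0,0],[0,0,-4,0,0],[0,0,-4,0,0]]]'

```text
time: 8.73
tool_pos: [0.5117, 0.0883, 0.0906]
ee_rot: [3.142, 0.004, 1.385]
wrist_force: [-4.4, -8.6, 4.5]
width: 0.0495
```

Emit:
step_arm --plan '[[[0,0,-1,0,0],[0,0,-2,0,0],[0,0,-2,0,0]]]'

```text
time: 8.98
tool_pos: [0.5117, 0.0884, 0.0903]
ee_rot: [3.141, 0.004, 1.385]
wrist_force: [-8.2, -8.0, 10.0]
width: 0.0492
```

```bash
python3 -c "
from h import *
st()"
```

```text
t 8.9833 tcp [511.7  88.4  90.3] yaw 1.3854 along 181.0 across 486.7 F x_e y_e z -6.6 -9.4 10.0 M [-1.51  1.25 -0.02] w 0.0492
```

Emit:
step_arm --plan '[[[-0.5,0.1,0.5,0,0],[-1,0.2,1,0,0],[-1.5,0.3,1,0,0],[-2,0.4,1,0,0],[-2,0.4,1,0,0]]]'

```text
time: 9.4
tool_pos: [0.5108, 0.0885, 0.0893]
ee_rot: [3.139, 0.004, 1.384]
wrist_force: [-0.8, -7.5, -0.2]
width: 0.0494
```

Emit:
step_arm --plan '[[[0,0,-1,0,0],[0,0,-2,0,0],[0,0,-2,0,0]]]'

```text
time: 9.65
tool_pos: [0.5108, 0.0887, 0.0887]
ee_rot: [3.139, 0.004, 1.384]
wrist_force: [-3.5, -7.4, 6.1]
width: 0.049
```

```bash
python3 -c "
from h import *
st()"
```

```text
t 9.65 tcp [510.8  88.7  88.7] yaw 1.3845 along 181.2 across 485.8 F x_e y_e z -2.0 -7.9 6.1 M [-1.53  0.58 -0.24] w 0.049
```

Emit:
step_arm --plan '[[[-0.5,0.1,0,0,0],[-1,0.2,0,0,0],[-1.2,0.2,-1,0,0],[-1.2,0.2,-1,0,0],[-1.2,0.2,-2,0,0],[-1.2,0.2,-2,0,0]]]'

```text
time: 10.15
tool_pos: [0.5107, 0.0888, 0.0884]
ee_rot: [3.136, 0.003, 1.384]
wrist_force: [-4.7, -7.9, 11.0]
width: 0.0496
```

```bash
python3 -c "
from h import *
st()"
```

```text
t 10.15 tcp [510.7  88.8  88.4] yaw 1.3842 along 181.2 across 485.7 F x_e y_e z -3.1 -8.7 11.0 M [-1.59  0.61 -0.33] w 0.0496
```

Emit:
step_arm --plan '[[[-0.5,1,0,0,0],[-1,1.7,0,0,0],[-1,1.7,0,0,0],[-1,1.7,0,0,0]]]'

```text
time: 10.48
tool_pos: [0.5105, 0.0891, 0.0882]
ee_rot: [3.134, 0.006, 1.383]
wrist_force: [-1.8, -11.6, 8.5]
width: 0.0496
```

```bash
python3 -c "
from h import *
st();snap('wrist','w6');snap('scene','s6')
f=load('w6')[0];g=load('s6')[0]
a=cv2.resize(f[0:260,190:470],None,fx=1.6,fy=1.6,interpolation=3);b=cv2.resize(g[110:220,310:400],None,fx=3.8,fy=3.8,interpolation=3)
o=np.zeros((418,a.shape[1]+b.shape[1],3),np.uint8);o[:a.shape[0],:a.shape[1]]=a;o[:b.shape[0],a.shape[1]:]=b;print(o.shape)
cv2.imwrite('pics/c6.png',o[...,::-1]);st()"
```

```text
t 10.4833 tcp [510.5  89.1  88.2] yaw 1.3832 along 181.5 across 485.4 F x_e y_e z 0.4 -11.8 8.5 M [-2.12  0.27 -0.49] w 0.0496
(418, 790, 3)
t 10.5833 tcp [510.5  89.1  88.2] yaw 1.3831 along 181.5 across 485.5 F x_e y_e z 0.6 -11.6 8.2 M [-2.16  0.26 -0.43] w 0.049
```

View pics/c6.png

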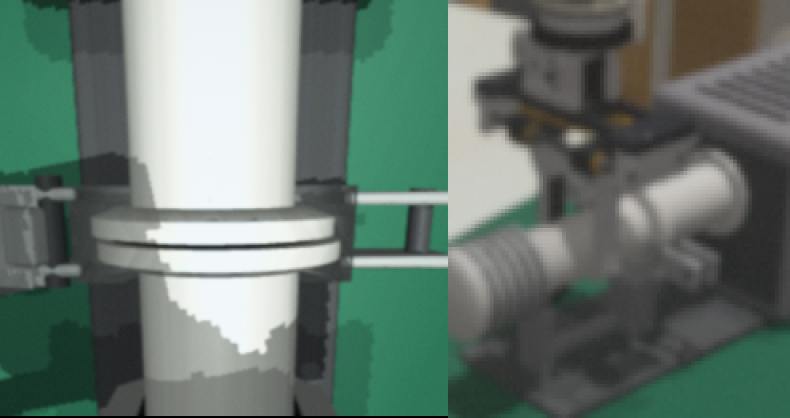

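Emit:
step_arm --plan '[[[-0.5,0.1,2,0,0],[-1,0.2,4,0,0],[-1.5,0.3,4,0,0],[-1.5,0.3,4,0,0]]]'

```text
time: 10.92
tool_pos: [0.5083, 0.0895, 0.089]
ee_rot: [3.136, 0.006, 1.383]
wrist_force: [3.5, -10.7, -1.5]
width: 0.0494
```

```bash
python3 -c "
from h import *
st()"
```

```text
t 10.9167 tcp [508.3  89.5  89. ] yaw 1.3831 along 181.5 across 483.2 F x_e y_e z 5.4 -9.9 -1.5 M [-1.96 -0.48 -0.46] w 0.0494
```

Emit:
step_arm --plan '[[[0,0,-1,0,0],[0,0,-2,0,0],[0,0,-3,0,0],[0,0,-4,0,0],[0,0,-4,0,0]]]'

```text
time: 11.33
tool_pos: [0.5079, 0.0898, 0.0868]
ee_rot: [3.137, 0.006, 1.384]
wrist_force: [-0.9, -11.5, 5.1]
width: 0.0491
```

```bash
python3 -c "
from h import *
st()"
```

```text
t 11.3333 tcp [507.9  89.8  86.8] yaw 1.3843 along 181.7 across 482.7 F x_e y_e z 1.2 -11.5 5.1 M [-1.9   0.35 -0.19] w 0.0491
```

Emit:
step_arm --plan '[[[0,0,-1,0,0],[0,0,-2,0,0],[0,0,-2,0,0],[0,0,-2,0,0]]]'

```text
time: 11.67
tool_pos: [0.5083, 0.0898, 0.0864]
ee_rot: [3.135, 0.005, 1.385]
wrist_force: [-2.8, -11.4, 11.1]
width: 0.0497
```

```bash
python3 -c "
from h import *
st();snap('wrist','w7')
f=load('w7')[0]
hh=cv2.cvtColor(f,cv2.COLOR_RGB2HSV);g=(hh[...,1]<60)&(hh[...,2]>100)
for r in range(128,172,3):
    x=np.nonzero(g[r,225:425])[0]+225;print(r,x.min() if len(x) else 0,x.max() if len(x) else 0,len(x))"
```

```text
t 11.6667 tcp [508.3  89.8  86.4] yaw 1.3848 along 181.8 across 483.1 F x_e y_e z -0.7 -11.7 11.1 M [-1.93  0.77 -0.09] w 0.0497
128 277 424 110
131 282 388 105
134 266 398 133
137 252 405 154
140 252 405 154
143 252 404 153
146 252 404 153
149 255 402 148
152 281 401 121
155 251 401 81
158 251 401 151
161 251 424 159
164 255 424 156
167 230 424 147
170 225 385 108
```

Emit:
step_arm --plan '[[[0,-0.5,1,0,0],[0,-1,1,0,100],[0,-1,1,0,100],[0,-1,1,0,100],[0,-1,1,0,100],[0,-1,1,0,100],[0,-1,1,0,100],[0,-1,1,0,100]]]'

```text
time: 12.38
tool_pos: [0.5063, 0.0924, 0.0833]
ee_rot: [-3.141, -0.0, 1.386]
wrist_force: [0.3, 0.5, 0.2]
width: 0.0919
```

```bash
python3 -c "
from h import *
st();snap('wrist','w8')
f=load('w8')[0]
cv2.imwrite('pics/c8.png',cv2.resize(f[80:280,200:450],None,fx=3,fy=3,interpolation=3)[...,::-1])"
```

```text
t 12.3833 tcp [506.3  92.4  83.3] yaw 1.3861 along 184.0 across 480.7 F x_e y_e z 0.2 0.6 0.2 M [-0.06  0.11  0.02] w 0.0919
```

View pics/c8.png

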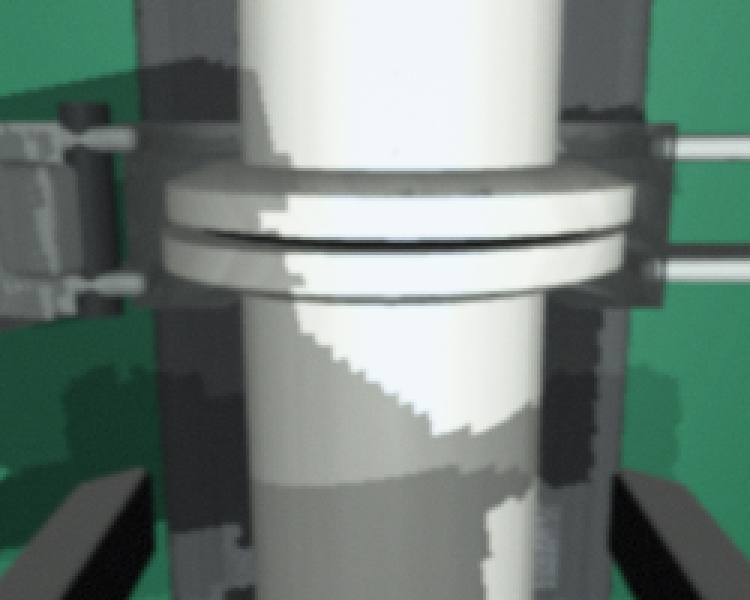

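Run:
```python
from h import *
f,K,M=load("w1")
P=np.array([.521,.156])
H=P-0.05*xe
c=lambda p:np.array([180,0])+np.array(p)/3.33
def plane(px,off):
    d=M[:3,:3]@np.r_[(np.array(px)-K[:2,2])/K[0,0],1];n=np.r_[ye,0];t=(np.r_[P+off*ye,0]-M[:3,3])@n/(d@n);q=M[:3,3]+t*d
    return (q[:2]-H)@xe*1000,(q[2]-.105)*1000,q
for n,p in(("hub",(183,45)),("hub",(180,40))):
  for o in(-.002,0.):
    x,z,q=plane(c(p),o);print(n,o,x,z,np.hypot(x,z),"a",np.arctan2(z,x)-np.arctan2(12,120))
for a in(1.7,1.8,1.9,2.0):
    e=H+xe*(.113*np.cos(a)-.016*np.sin(a));print(a,e,.105+.113*np.sin(a)+.016*np.cos(a))
```

```text
hub -0.002 -61.63900569822771 106.00550629146575 122.62354744328731 a 1.9978106230514794
hub 0.0 -64.2662043200796 97.46175187178024 116.74304302881039 a 2.0540820869262517
hub -0.002 -61.16472413548671 110.83194402139733 126.58927005924453 a 1.9754047547991769
hub 0.0 -63.780444043137706 102.40500059261363 120.64298234341283 a 2.028161764208777
1.7 [0.44194118 0.1707984 ] 0.21499661167240056
1.8 [0.43129594 0.17279099] 0.21140954877414667
1.9 [0.42105591 0.17470774] 0.20675927683886178
2.0 [0.4113234 0.1765295] 0.20109225984654774
```

Emit:
step_arm --plan '[[[0,0,40,0,100],[0,0,80,0,100],[0,0,120,0,100],[0,0,160,0,100],[0,0,200,0,100],[0,0,230,0,100],[0,0,230,0,100]]]'

```text
time: 13.02
tool_pos: [0.5087, 0.0924, 0.322]
ee_rot: [3.127, -0.004, 1.386]
wrist_force: [0.2, 0.7, 1.6]
width: 0.0941
```

Emit:
step_arm --plan '[[[-95,84,6,0.12,100],[-95,84,6,0.25,100],[-95,84,6,0.37,100],[-95,84,6,0.5,100],[-95,84,6,0.62,100],[-95,84,6,0.75,100],[-95,84,6,0.87,100],[-95,84,6,1.0,100]]]'

```text
time: 13.68
tool_pos: [0.4111, 0.1763, 0.3186]
ee_rot: [-3.141, -0.001, 2.388]
wrist_force: [-0.7, -0.2, -0.1]
width: 0.0938
```

Emit:
step_arm --plan '[[[0,0,0,0.12,50],[0,0,0,0.25,50],[0,0,0,0.37,50],[0,0,0,0.5,50],[0,0,0,0.571,50],[0,0,0,0.571,50],[0,0,0,0.571,50]]]'

```text
time: 14.27
tool_pos: [0.4113, 0.1761, 0.3188]
ee_rot: [-3.141, -0.001, 2.95]
wrist_force: [0.1, 0.6, -0.4]
width: 0.0505
```

```bash
python3 -c "
from h import *
st();snap('wrist','w9');snap('scene','s9')
f=load('w9')[0];g=load('s9')[0]
a=cv2.resize(f[60:400,150:490],None,fx=1.45,fy=1.45,interpolation=3);b=cv2.resize(g[110:220,310:400],None,fx=3.4,fy=3.4,interpolation=3)
o=np.zeros((a.shape[0],a.shape[1]+b.shape[1],3),np.uint8);o[:a.shape[0],:a.shape[1]]=a;o[:b.shape[0],a.shape[1]:]=b;print(o.shape)
cv2.imwrite('pics/c9.png',o[...,::-1])"
```

```text
t 14.2667 tcp [411.3 176.1 318.8] yaw 2.9498 along 248.8 across 371.9 F x_e y_e z -0.0 0.6 -0.4 M [ 0.05 -0.02  0.02] w 0.0505
(493, 799, 3)
```

View pics/c9.png

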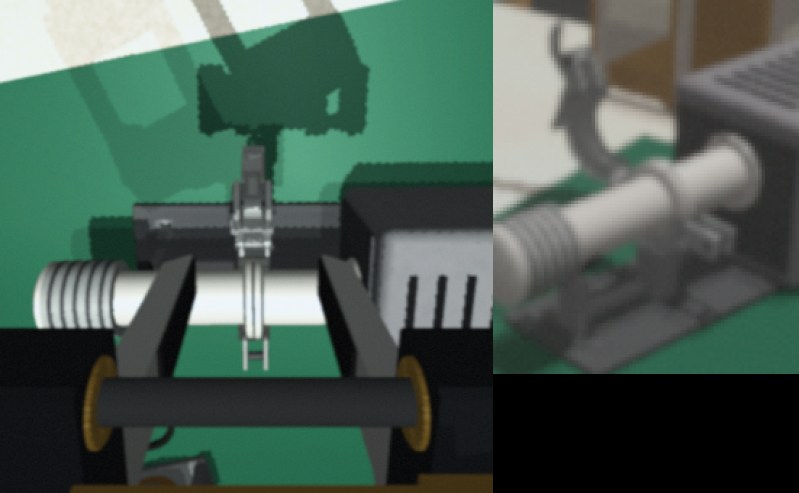

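Run:
```python
from h import *
P=np.array([.521,.156]);H=P-0.05*xe
def ray(M,K,px): return M[:3,:3]@np.r_[(np.array(px)-K[:2,2])/K[0,0],1]
f,K,M=load("w1")
def hit(px,al):
    d=ray(M,K,px);n=np.r_[ye,0];t=(al-M[:3,3]@n)/(d@n);q=M[:3,3]+t*d;return ((q[:2]-H)@xe*1000).round(1),((q[2]-.105)*1000).round(1)
print("hinge across",H@xe,"P along",P@ye)
for px,al in(((242.5,18.3),.247),((234.5,12.8),.247),((180+118/3.33,72/3.33),.235),((180+275/3.33,135/3.33),.235)): print(hit(px,al))
f,K,M=load("w9")
for r in (182,195,222,245,260):
    d=ray(M,K,(323.8,60+r/1.45)); print(r,[((M[:3,3]+d*((z-M[2,3])/d[2]))[:2]-H)@xe*1000 for z in(.18,.20,.22)])
cv2.imwrite('pics/c9b.png',cv2.resize(f[150:260,270:380],None,fx=5,fy=5,interpolation=3)[...,::-1])
g=cv2.cvtColor(f,cv2.COLOR_RGB2GRAY);print(g[155:250:3,312:338:2])
```

```text
hinge across 0.43343175 P along 0.249212
(np.float64(-57.1), np.float64(94.6))
(np.float64(-61.2), np.float64(109.2))
(np.float64(-77.4), np.float64(113.0))
(np.float64(-39.7), np.float64(69.0))
182 [np.float64(-73.91050427266921), np.float64(-77.93041623069854), np.float64(-81.95032818872787)]
195 [np.float64(-64.58291441547809), np.float64(-69.19097000891041), np.float64(-73.79902560234271)]
222 [np.float64(-44.75384106819819), np.float64(-50.612202846153735), np.float64(-56.4705646241092)]
245 [np.float64(-27.358161811381102), np.float64(-34.31339407732456), np.float64(-41.26862634326807)]
260 [np.float64(-15.753435844936055), np.float64(-23.440394722175466), np.float64(-31.127353599414825)]
[[107 108 109 108  89  51  43  45  44  41  44  45  47]
 [109 106 108 104  72  56  60  47  43  44  41  44  43]
 [107 107 103  88  79  76  78  75  74  76  62  44  46]
 [108 108 102  83  77  77  81  77  80  79  62  42  44]
 [108 108  99  87  87  98 102 101  99  86  56  41  44]
 [109 107  97  90  90  94  94  91  90  81  57  41  42]
 [109 108  95  88  92  90  90  89  90  82  59  42  42]
 [108 110  
[... 664 characters left out ...]
90  93  95  92  93  93  89  84 116 109]
 [ 97 106  86  96 100  93  94  95  95  91  91 106  93]
 [133 138 151 159 154 134 139 150 154 144 129 149 148]
 [148 145 127 109 102 100 101  96  98 110 130 145 128]
 [ 96 129 122 100 104 109 102 101 104 104 111 123  97]
 [100 167 191 145 171 163 168 177 166 138 189 215 159]
 [ 84 126 176 129 129 129 129 135 126 115 130 174 117]
 [ 44 109 197 134  73  73  72  73  74  71 111 185  93]
 [ 41  92 169 113  66  67  67  63  65  64  92 160  75]
 [ 40  66  78  81  85  82  79  80  78  77  78  78  53]
 [ 45  65  83  85 113 112  71  99 106  84  82  79  48]
 [ 57  68  77  90 138 136  82 129 138  93  79  74  55]
 [102 102  96 103 159 161  94 153 163 104  94  96  94]]
```

Emit:
step_arm --plan '[[[3.6,-2.3,-40,0.007,50],[3.6,-2.3,-80,0.007,50],[3.6,-2.3,-110,0.007,50],[3.6,-2.3,-132,0.007,50],[3.6,-2.3,-132,0.007,50],[3.6,-2.3,-132,0.007,50]]]'

```text
time: 14.87
tool_pos: [0.4143, 0.1736, 0.1866]
ee_rot: [-3.141, -0.003, 2.958]
wrist_force: [-0.8, 1.0, 1.2]
width: 0.047
```

Emit:
step_arm --plan '[[[0,0,0,0,0],[0,0,0,0,0],[0,0,0,0,0],[0,0,0,0,0],[0,0,0,0,0],[0,0,0,0,0]]]'

```text
time: 15.37
tool_pos: [0.4158, 0.1725, 0.1895]
ee_rot: [-3.14, 0.003, 2.958]
wrist_force: [-1.8, -5.3, 5.3]
width: 0.0238
```

Run:
```python
from h import *
st()
a0=1.96
e=lambda a:np.array([113*np.cos(a)-16*np.sin(a),113*np.sin(a)+16*np.cos(a)])
for a in np.arange(1.88,-.01,-.08):
    d=e(a)-e(a0);print(round(a,2),(d[0]*xe).round(1),d[1].round(1))
```

```text
t 15.3667 tcp [415.8 172.5 189.5] yaw 2.9578 along 246.1 across 377.0 F x_e y_e z -0.8 -5.5 5.3 M [-0.89  0.2  -0.  ] w 0.0238
1.88 [ 7.9 -1.5] 4.3
1.8 [16.1 -3. ] 7.9
1.72 [24.6 -4.6] 10.9
1.64 [33.3 -6.2] 13.1
1.56 [42.2 -7.9] 14.7
1.48 [51.1 -9.6] 15.5
1.4 [ 60.1 -11.2] 15.6
1.32 [ 69.  -12.9] 15.0
1.24 [ 77.9 -14.6] 13.6
1.16 [ 86.6 -16.2] 11.5
1.08 [ 95.2 -17.8] 8.7
1.0 [103.5 -19.4] 5.3
0.92 [111.5 -20.9] 1.1
0.84 [119.1 -22.3] -3.7
0.76 [126.4 -23.7] -9.0
0.68 [133.2 -24.9] -15.0
0.6 [139.5 -26.1] -21.5
0.52 [145.3 -27.2] -28.4
0.44 [150.5 -28.2] -35.9
0.36 [155.1 -29. ] -43.7
0.28 [159.1 -29.8] -51.9
0.2 [162.4 -30.4] -60.3
0.12 [165.1 -30.9] -69.1
0.04 [167.1 -31.3] -78.0
```

Emit:
step_arm --plan '[[[4,-2,2,0,0],[8,-3,4,0,0],[12,-3.8,6,0,0],[16,-4.5,8,0,0],[20,-5.3,9.5,0,0],[24.5,-6.1,11,0,0],[29,-6.9,12,0,0],[33,-7.7,13,0,0]]]'

```text
time: 16.03
tool_pos: [0.4433, 0.1673, 0.1993]
ee_rot: [-3.141, -0.013, 2.961]
wrist_force: [-9.8, 2.3, 1.1]
width: 0.0237
```

```bash
python3 -c "
from h import *
st()"
```

```text
t 16.0333 tcp [443.3 167.3 199.3] yaw 2.9606 along 246.0 across 405.0 F x_e y_e z -10.0 0.5 1.1 M [ 0.34  2.29 -0.06] w 0.0237
```

Emit:
step_arm --plan '[[[9,-1.7,1.6,0,0],[18,-3.4,2.4,0,0],[27,-5,2.5,0,0],[36,-6.7,1.9,0,0],[45,-8.4,0.5,0,0],[53,-10,-1.6,0,0],[62,-11.6,-4.4,0,0],[70,-13.2,-7.8,0,0]]]'

```text
time: 16.7
tool_pos: [0.519, 0.1533, 0.1954]
ee_rot: [3.14, 0.003, 2.959]
wrist_force: [-1.8, -0.4, 8.8]
width: 0.0205
```

```bash
python3 -c "
from h import *
st()"
```

```text
t 16.7 tcp [519.  153.3 195.4] yaw 2.9591 along 246.2 across 482.0 F x_e y_e z -1.7 -0.7 8.8 M [-0.09  0.47 -0.02] w 0.0205
```

Emit:
step_arm --plan '[[[0,0,0,0,0],[0,0,0,0,0],[0,0,0,0,0]]]'

```text
time: 16.95
tool_pos: [0.5207, 0.1529, 0.1949]
ee_rot: [3.139, 0.007, 2.958]
wrist_force: [5.8, -1.4, 5.8]
width: 0.0204
```

```bash
python3 -c "
from h import *
st();f,K,M=snap('wrist','w10');snap('scene','s10')
g=cv2.cvtColor(f,cv2.COLOR_RGB2GRAY);print(g[150:330:5,300:352:3])"
```

```text
t 16.95 tcp [520.7 152.9 194.9] yaw 2.9583 along 246.1 across 483.7 F x_e y_e z 6.0 -0.3 5.8 M [-0.16 -0.83  0.04] w 0.0204
[[ 93 119 121 118 116 132 129 126 151 168 165 163 164 162 131 112 121  78]
 [ 99 123 124 121 116 131 131 128 135 160 165 164 165 163 132 117 126  75]
 [106 126 128 124 116 132 131 131 130 134 154 164 166 164 132 123 133  87]
 [109 129 129 126 117 134 131 130 130 136 138 166 166 164 133 125 126  85]
 [113 131 131 128 117 132 128 121 125 128 129 129 153 165 135 125 133  88]
 [116 136 136 134 117 128 123 132 129 131 129 133 120 160 132 132 142 105]
 [120 135 132 121 134 128 121 100  74  75  77 104 114 131 132 132 134 109]
 [127 143 105 104 109 135  91  84  97 101  97  80  96 143 104 114 119 124]
 [127 135 104 101  99 131  98 112 118 124 118 106  88 141  97 110 117 131]
 [120 128 101 100  92 119 106 115 119 127 121 110 103 122  87 102 102 149]
 [122 115 103 100  84 118 114 114 113 116 114 114 116 114  83 102  99 150]
 [121 109 104  97  80 112 114 113 115 113 114 113 114 112  78 100 100 190]
 [122 100 104  95  81 136 136 137 138 138 137 137 137 133  80  99 104 174]
 
[... 1024 characters left out ...]
233 190 123  94  14  16]
 [ 49  14  22 117 125 234 180 123 122 123 126 126 231 191 125 113  17  18]
 [ 28  16  41 120 121 121 121 121 120 122 121 122 122 120 122 119  28  14]
 [ 17  14  60 121 118 120 120 119 119 119 119 121 120 121 121 122  50  15]
 [ 15  13  88 121 120 121 119 120 118 119 118 118 123 119 119 121  71  14]
 [ 23  15 100 119 117 117 118 117 118 119 120 118 118 118 119 119  84  15]
 [ 25  18 112 116 117 118 117 119 118 118 117 116 119 118 120 119 107  16]
 [ 23  38 116 117 118 120 116 117 117 115 107 100  72  66  46  38  27  14]
 [ 32  39  64  62  53  39  38  34  31  31  30  31  29  30  30  30  31  30]
 [ 44  44  44  43  44  45  45  44  44  42  43  44  43  44  41  42  43  43]]
```

Emit:
step_arm --plan '[[[9.5,-1.8,-2,0,0],[17,-3.2,-7,0,0],[24.5,-4.6,-12,0,0],[31.5,-5.9,-18,0,0],[38,-7.1,-24.5,0,0],[44,-8.2,-32,0,0]]]'

```text
time: 17.55
tool_pos: [0.5674, 0.1442, 0.165]
ee_rot: [3.139, 0.013, 2.958]
wrist_force: [7.4, -2.0, 13.2]
width: 0.0198
```

```bash
cat >> h.py <<'E'
def ang():
    o=robot.get_obs();p=o['tool_pos'];x=p[:2]@xe*1000-433.4;z=p[2]*1000+19-105;print("grasp rel hinge",round(x,1),round(z,1),"r",round(np.hypot(x,z),1),"a",round(np.arctan2(z,x)-.14,3))
E
python3 -c "
from h import *
st();ang()"
```

```text
t 17.55 tcp [567.4 144.2 165. ] yaw 2.958 along 246.2 across 531.2 F x_e y_e z 7.6 -0.6 13.2 M [-0.36 -1.07  0.03] w 0.0198
grasp rel hinge 97.8 79.0 r 125.7 a 0.54
```

Emit:
step_arm --plan '[[[0,0,0,0,50],[0,0,0,0,50],[0,0,0,0,50],[-5,0.9,-3,0,50],[-5,0.9,-3,0,50]]]'

```text
time: 17.97
tool_pos: [0.5552, 0.1459, 0.156]
ee_rot: [-3.141, -0.004, 2.959]
wrist_force: [0.2, -0.3, 0.6]
width: 0.046
```

```bash
python3 -c "
from h import *
st();ang()
f,K,M=snap('wrist','w11');g=snap('scene','s11')[0]
a=cv2.resize(f[90:330,210:440],None,fx=2,fy=2,interpolation=3);b=cv2.resize(g[110:220,330:410],None,fx=4,fy=4,interpolation=3)
o=np.zeros((480,a.shape[1]+b.shape[1],3),np.uint8);o[:a.shape[0],:a.shape[1]]=a;o[:b.shape[0],a.shape[1]:]=b;print(o.shape)
cv2.imwrite('pics/c11.png',o[...,::-1])"
```

```text
t 17.9667 tcp [555.2 145.9 156. ] yaw 2.9594 along 245.6 across 518.9 F x_e y_e z 0.2 -0.2 0.6 M [-0.02  0.04 -0.02] w 0.046
grasp rel hinge 85.5 70.0 r 110.5 a 0.546
(480, 780, 3)
```

View pics/c11.png

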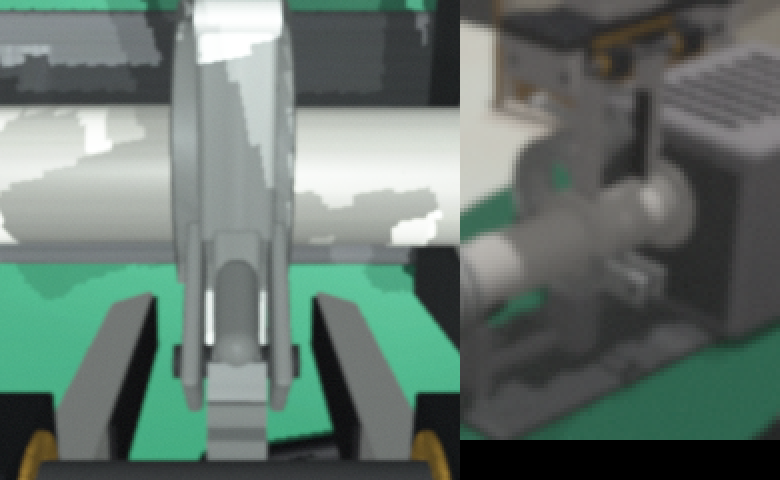

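Emit:
step_arm --plan '[[[0,1,8,0,50],[20,-3,16,0,50],[40,-6.5,16,0,50],[57.7,-9.8,16,0,50],[57.7,-9.8,16,0,50],[57.7,-9.8,16,0,30],[57.7,-9.8,16,0,25],[57.7,-9.8,16,0,25]]]'

```text
time: 18.73
tool_pos: [0.6139, 0.1361, 0.174]
ee_rot: [3.141, -0.0, 2.959]
wrist_force: [0.2, 0.6, 1.1]
width: 0.0306
```

Emit:
step_arm --plan '[[[0,0,0,0,5],[0,0,0,0,5],[0,0,0,0,5],[0,0,0,0,5]]]'

```text
time: 19.07
tool_pos: [0.6145, 0.1359, 0.1739]
ee_rot: [3.141, 0.0, 2.959]
wrist_force: [-0.2, -0.5, -0.1]
width: 0.006
```

```bash
python3 -c "
from h import *
st();ang()"
```

```text
t 19.0667 tcp [614.5 135.9 173.9] yaw 2.9591 along 246.7 across 579.0 F x_e y_e z -0.1 -0.5 -0.1 M [ 0.03 -0.    0.02] w 0.006
grasp rel hinge 145.6 87.9 r 170.1 a 0.403
```

```bash
python3 -c "
from h import *
f,K,M=load('w11');g=cv2.cvtColor(f,cv2.COLOR_RGB2GRAY).astype(int)
print('cols 296..360'); 
for r in range(200,322,4): print(r,*g[r,298:360:2])
st();snap('wrist','w12');f=load('w12')[0];g=cv2.cvtColor(f,cv2.COLOR_RGB2GRAY).astype(int)
print()
for r in range(120,330,7): print(r,*g[r,296:360:2])
"
```

```text
cols 296..360
200 130 137 138 133 130 125 127 145 150 151 149 148 147 150 150 155 151 151 151 152 151 150 150 144 124 125 134 137 153 142 170
204 121 134 130 128 141 138 130 145 150 150 144 144 143 142 145 149 147 144 142 146 145 149 149 139 129 138 140 128 124 136 161
208 122 133 132 131 140 137 128 141 144 138 141 150 148 149 148 148 149 150 150 149 140 134 144 137 127 139 143 129 112 130 148
212 113 129 124 130 142 141 115 109 123 125 142 150 149 148 147 148 149 151 150 151 143 123 124 105 121 141 141 128 103 113 122
216 101 123 122 134 142 139 115 102 123 124 141 149 149 148 148 147 150 151 149 149 140 120 117 98 119 141 142 125 96 116 124
220 95 117 116 135 143 140 113 94 122 126 141 151 141 125 115 113 116 122 144 151 140 120 117 91 118 139 142 129 97 111 114
224 122 130 122 135 140 136 108 95 131 130 132 118 113 113 116 117 115 114 107 116 132 124 122 93 117 143 141 132 136 162 162
228 140 137 129 137 143 136 109 92 128 129 114 108 113 113 116 117 114 114 109 99 107 125 124 91 114 139 143 134 150 162 162
232 156 154 139 137 144 137 105 98 138 128 109 108 111 116 115 115 115 11
[... 5490 characters left out ...]
 83 85 83 83 74 23 20 82 104 104 104 104 68 16 35 79 84 84 83 84 84 82 84 85 84 82
288 13 13 14 12 13 14 11 36 80 84 60 17 26 84 104 104 102 104 75 17 22 68 85 76 27 17 15 15 15 13 15 15
295 13 15 16 15 16 17 14 36 77 82 54 15 33 91 103 102 102 103 80 21 17 64 82 74 27 12 15 11 12 15 16 17
302 12 15 12 14 16 16 14 30 72 79 44 15 41 98 101 102 101 101 93 30 19 53 81 66 21 14 14 17 16 15 16 16
309 14 12 14 12 16 13 26 55 57 71 43 22 46 97 100 101 102 102 91 36 23 53 65 57 52 19 14 11 18 13 12 12
316 12 16 14 15 14 15 42 70 59 65 42 22 55 97 99 101 97 102 94 44 22 52 63 61 67 30 15 10 15 12 12 14
323 14 12 14 16 15 17 61 76 55 32 31 32 32 33 32 32 33 34 32 32 34 35 36 63 79 50 14 13 13 17 13 13
```

Emit:
step_arm --plan '[[[0,0,1,0,50],[0,0,1,0,50],[0,0,1,0,50],[0,0,1,0,50],[-35,6.5,1,0,50],[-73.5,13.7,1,0,50],[-73.5,13.7,1,0,50],[-73.5,13.7,1,0,50]]]'

```text
time: 19.78
tool_pos: [0.5395, 0.1498, 0.1744]
ee_rot: [-3.141, -0.001, 2.96]
wrist_force: [0.2, 0.2, 0.0]
width: 0.0469
```

Emit:
step_arm --plan '[[[0,0,0,0,5],[0,0,0,0,5],[0,0,0,0,5],[0,0,0,0,5],[0,0,0,0,5],[0,0,0,0,5]]]'

```text
time: 20.28
tool_pos: [0.5426, 0.1488, 0.1751]
ee_rot: [-3.141, 0.002, 2.958]
wrist_force: [1.6, -2.5, 0.7]
width: 0.0237
```

```bash
python3 -c "
from h import *
st();ang()
e=lambda a:np.array([113*np.cos(a)-16*np.sin(a),113*np.sin(a)+16*np.cos(a)])
for a in np.arange(.7,-.01,-.06):
    d=e(a)-e(.76);print(round(a,2),(d[0]*xe).round(1),d[1].round(1))
"
```

```text
t 20.2833 tcp [542.6 148.8 175.1] yaw 2.9578 along 246.1 across 506.0 F x_e y_e z 2.1 -2.2 0.7 M [-0.4  -0.37 -0.04] w 0.0237
grasp rel hinge 72.6 89.1 r 115.0 a 0.747
0.7 [ 5.1 -1. ] -4.4
0.64 [10.  -1.9] -9.1
0.58 [14.6 -2.7] -14.1
0.52 [18.9 -3.5] -19.4
0.46 [22.9 -4.3] -24.9
0.4 [26.5 -5. ] -30.7
0.34 [29.8 -5.6] -36.7
0.28 [32.7 -6.1] -42.8
0.22 [35.3 -6.6] -49.2
0.16 [37.5 -7. ] -55.6
0.1 [39.3 -7.4] -62.2
0.04 [40.7 -7.6] -68.9
```

Emit:
step_arm --plan '[[[3,-1,-3,0,0],[6,-1.6,-5.5,0,0],[9,-2.2,-8.5,0,0],[12,-2.8,-11.5,0,0],[14.6,-3.2,-14.5,0,0]]]'

```text
time: 20.7
tool_pos: [0.5567, 0.1462, 0.1628]
ee_rot: [3.141, 0.003, 2.959]
wrist_force: [-0.1, -2.1, 9.3]
width: 0.0236
```

```bash
python3 -c "
from h import *
st();ang()"
```

```text
t 20.7 tcp [556.7 146.2 162.8] yaw 2.9585 along 246.1 across 520.3 F x_e y_e z 0.3 -2.1 9.3 M [-0.39  0.57 -0.06] w 0.0236
grasp rel hinge 86.9 76.8 r 115.9 a 0.583
```

Emit:
step_arm --plan '[[[5.5,-1,-4.5,0,0],[9.5,-1.8,-10,0,0],[13.1,-2.5,-16,0,0],[16.4,-3.1,-22,0,0],[19.3,-3.6,-28,0,0]]]'

```text
time: 21.12
tool_pos: [0.5771, 0.1423, 0.1347]
ee_rot: [3.141, 0.005, 2.958]
wrist_force: [1.9, -2.2, 7.9]
width: 0.024
```

```bash
python3 -c "
from h import *
st();ang()"
```

```text
t 21.1167 tcp [577.1 142.3 134.7] yaw 2.9583 along 246.1 across 541.1 F x_e y_e z 2.3 -1.8 7.9 M [-0.34  0.04 -0.06] w 0.024
grasp rel hinge 107.7 48.7 r 118.2 a 0.285
```

Emit:
step_arm --plan '[[[2.6,-0.5,-6.4,0,0],[4.8,-0.9,-12.8,0,0],[6.6,-1.3,-17,0,0],[7,-1.3,-19.4,0,0]]]'

```text
time: 21.45
tool_pos: [0.5848, 0.1409, 0.1149]
ee_rot: [3.14, 0.006, 2.958]
wrist_force: [3.1, -3.0, 6.6]
width: 0.0235
```

```bash
python3 -c "
from h import *
st();ang()"
```

```text
t 21.45 tcp [584.8 140.9 114.9] yaw 2.958 along 246.1 across 549.0 F x_e y_e z 3.6 -2.3 6.6 M [-0.36 -0.24 -0.07] w 0.0235
grasp rel hinge 115.6 28.9 r 119.1 a 0.105
```

Emit:
step_arm --plan '[[[0.6,-0.1,-2,0,0],[1,-0.2,-4,0,0],[1,-0.2,-5,0,0],[1,-0.2,-5,0,0]]]'

```text
time: 21.78
tool_pos: [0.5861, 0.1407, 0.1102]
ee_rot: [3.14, 0.007, 2.958]
wrist_force: [4.2, -1.8, 6.0]
width: 0.0238
```

```bash
python3 -c "
from h import *
st();ang()"
```

```text
t 21.7833 tcp [586.1 140.7 110.2] yaw 2.958 along 246.1 across 550.2 F x_e y_e z 4.4 -1.0 6.0 M [-0.41 -0.34 -0.  ] w 0.0238
grasp rel hinge 116.8 24.2 r 119.3 a 0.065
```

Now wedge range; press in small steps.

Emit:
step_arm --plan '[[[0,0,-1.5,0,0],[0,0,-3,0,0],[0,0,-4,0,0],[0,0,-4,0,0]]]'

```text
time: 22.12
tool_pos: [0.5868, 0.1405, 0.1068]
ee_rot: [3.14, 0.009, 2.958]
wrist_force: [5.4, -2.0, 6.3]
width: 0.0236
```

Emit:
step_arm --plan '[[[0,0,-1.5,0,0],[0,0,-3,0,0],[0,0,-3,0,0]]]'

```text
time: 22.37
tool_pos: [0.5873, 0.1404, 0.1044]
ee_rot: [3.14, 0.01, 2.958]
wrist_force: [5.6, -2.3, 6.8]
width: 0.0238
```

```bash
python3 -c "
from h import *
st();ang()"
```

```text
t 22.3667 tcp [587.3 140.4 104.4] yaw 2.9579 along 246.1 across 551.5 F x_e y_e z 6.0 -1.3 6.8 M [-0.58 -0.63 -0.03] w 0.0238
grasp rel hinge 118.1 18.4 r 119.5 a 0.015
```

Emit:
step_arm --plan '[[[0.5,0,-1.5,0,0],[1,-0.2,-3,0,0],[1,-0.2,-4,0,0],[1,-0.2,-4,0,0]]]'

```text
time: 22.7
tool_pos: [0.5878, 0.1403, 0.1009]
ee_rot: [3.14, 0.009, 2.958]
wrist_force: [2.9, -2.7, 9.3]
width: 0.0239
```

Emit:
step_arm --plan '[[[0,0,-1.5,0,0],[0,0,-3,0,0],[0,0,-3,0,0]]]'

```text
time: 22.95
tool_pos: [0.5882, 0.1402, 0.099]
ee_rot: [3.14, 0.011, 2.958]
wrist_force: [2.2, -3.7, 12.6]
width: 0.024
```

```bash
python3 -c "
from h import *
st();ang()"
```

```text
t 22.95 tcp [588.2 140.2  99. ] yaw 2.958 along 246.1 across 552.4 F x_e y_e z 2.8 -3.3 12.6 M [-0.6  -0.15 -0.04] w 0.024
grasp rel hinge 119.0 13.0 r 119.7 a -0.032
```

Emit:
step_arm --plan '[[[0,0,-1.5,0,0],[0,0,-3,0,0],[0,0,-3,0,0],[0,0,-3,0,0]]]'

```text
time: 23.28
tool_pos: [0.5885, 0.1402, 0.0972]
ee_rot: [3.14, 0.012, 2.958]
wrist_force: [1.8, -3.7, 14.9]
width: 0.0238
```

Emit:
step_arm --plan '[[[0,0,-1.5,0,0],[0,0,-1.5,0,0],[0,0,-1.5,0,0]]]'

```text
time: 23.53
tool_pos: [0.5887, 0.1402, 0.0965]
ee_rot: [3.14, 0.013, 2.958]
wrist_force: [0.7, -3.1, 17.8]
width: 0.0237
```

```bash
python3 -c "
from h import *
st();ang()"
```

```text
t 23.5333 tcp [588.7 140.2  96.5] yaw 2.9579 along 246.1 across 552.9 F x_e y_e z 1.2 -2.9 17.8 M [-0.81  0.2  -0.07] w 0.0237
grasp rel hinge 119.5 10.5 r 119.9 a -0.053
```

Emit:
step_arm --plan '[[[0,0,-1.5,0,0],[0,0,-1.5,0,0],[0,0,-1.5,0,0],[0,0,-1.5,0,0]]]'

```text
time: 23.87
tool_pos: [0.5888, 0.1401, 0.0956]
ee_rot: [3.14, 0.013, 2.958]
wrist_force: [0.5, -3.7, 20.4]
width: 0.0238
```

Emit:
step_arm --plan '[[[0,0,-0.8,0,0],[0,0,-0.8,0,0],[0,0,-0.8,0,0],[0,0,-0.8,0,0]]]'

```text
time: 24.2
tool_pos: [0.5889, 0.1401, 0.0953]
ee_rot: [3.14, 0.014, 2.958]
wrist_force: [-1.4, -3.8, 21.7]
width: 0.0238
```

```bash
python3 -c "
from h import *
st();ang()"
```

```text
t 24.2 tcp [588.9 140.1  95.3] yaw 2.958 along 246.1 across 553.1 F x_e y_e z -0.7 -4.0 21.7 M [-0.86  0.42 -0.04] w 0.0238
grasp rel hinge 119.7 9.3 r 120.0 a -0.062
```

Emit:
step_arm --plan '[[[0,0,-1,0,0],[0,0,-1,0,0],[0,0,-1,0,0],[0,0,-1,0,0],[0,0,-1,0,0]]]'

```text
time: 24.62
tool_pos: [0.589, 0.1401, 0.0949]
ee_rot: [3.14, 0.014, 2.958]
wrist_force: [-2.2, -4.8, 22.4]
width: 0.0237
```

Run:
```python
from h import *
st();ang();f,K,M=snap("wrist","w13");snap("scene","s13");snap("top","t13")
P=np.array([.5205,.156]);H=P-.05*xe
def pt(x,y,z): return np.r_[H+x/1000*xe+y/1000*ye,.105+z/1000]
# predicted rows of lever pivot pin for angles
for a in(-.02,0,.03,.06,.1): print(a,proj(K,M,[pt(120*np.cos(a)-12*np.sin(a),-2,120*np.sin(a)+12*np.cos(a))]).round(1))
g=cv2.cvtColor(f,cv2.COLOR_RGB2GRAY).astype(int)
for r in range(60,330,6): print(r,*g[r,292:364:3])
```

```text
t 24.6167 tcp [589.  140.1  94.9] yaw 2.958 along 246.1 across 553.2 F x_e y_e z -1.2 -5.2 22.4 M [-0.85  0.53 -0.06] w 0.0237
grasp rel hinge 119.8 8.9 r 120.1 a -0.066
-0.02 [[326.9 265.9]]
0 [[326.9 267.5]]
0.03 [[326.9 270. ]]
0.06 [[326.9 272.3]]
0.1 [[327.  275.3]]
60 127 102 102 100 102 101 100 103 101 101 101 101 99 100 103 100 101 99 101 100 101 104 112 79
66 135 108 108 108 106 106 105 108 106 107 104 105 105 107 108 106 104 104 102 105 103 104 117 99
72 111 109 110 110 110 109 109 109 109 108 111 109 110 108 106 105 110 111 109 106 108 107 107 149
78 111 111 112 111 111 110 110 110 111 112 112 111 107 107 111 111 112 109 108 112 110 112 126 145
84 114 113 111 113 115 114 115 113 113 110 111 109 114 114 109 110 111 114 111 112 112 111 115 125
90 115 112 115 115 114 115 117 112 110 111 115 115 111 113 114 116 114 114 114 114 112 109 109 123
96 119 117 118 119 117 117 114 112 115 116 117 115 114 116 117 118 116 116 116 113 110 109 111 110
102 120 123 122 120 118 119 115 119 121 118 118 118 117 118 118 117 117 117 112 112 112 112 120 145
108 125 128 125 124 119 119 123 125 122
[... 2550 characters left out ...]
 115 113 35 22 85 90
282 89 78 16 17 107 116 87 101 101 94 105 114 120 105 94 93 106 80 117 114 31 15 67 89
288 89 52 13 15 102 116 92 105 103 95 106 116 121 106 93 97 107 86 115 114 32 13 40 88
294 86 25 12 14 102 116 99 108 103 94 106 115 121 107 93 98 108 94 116 112 30 12 13 80
300 70 13 13 28 104 106 103 107 103 94 105 116 121 106 92 93 105 106 104 104 44 12 14 58
306 59 23 12 51 105 106 106 107 104 93 105 115 120 105 92 87 105 106 104 104 72 13 20 49
312 63 21 14 83 104 105 105 104 102 93 106 116 121 105 91 87 95 90 66 63 44 14 22 52
318 66 25 19 98 101 92 70 61 83 92 103 110 117 104 90 81 28 9 13 15 14 13 23 59
324 36 35 38 35 39 39 38 38 38 39 38 37 39 36 39 39 37 41 37 40 38 39 37 37
```

Emit:
step_arm --plan '[[[0,0,3,0,0],[0,0,5,0,50],[0,0,5,0,50],[0,0,5,0,50],[0,0,5,0,50],[0,0,5,0,50]]]'

```text
time: 25.27
tool_pos: [0.5831, 0.1412, 0.0894]
ee_rot: [-3.141, -0.003, 2.959]
wrist_force: [0.5, 0.3, -0.3]
width: 0.0471
```

Run:
```python
from h import *
st();ang()
f,K,M=snap("wrist","w14")
P=np.array([.5205,.156]);H=P-.05*xe
def pt(x,y,z): return np.r_[H+x/1000*xe+y/1000*ye,.105+z/1000]
for a in(-.02,0,.03,.06): print(a,proj(K,M,[pt(120*np.cos(a)-12*np.sin(a),-2,120*np.sin(a)+12*np.cos(a))]).round(1))
g=cv2.cvtColor(f,cv2.COLOR_RGB2GRAY).astype(int)
for r in range(244,300,4): print(r,*g[r,292:364:3])
```

```text
t 25.2667 tcp [583.1 141.2  89.4] yaw 2.959 along 246.1 across 547.2 F x_e y_e z 0.4 0.4 -0.3 M [ 0.05  0.01 -0.04] w 0.0471
grasp rel hinge 113.8 3.4 r 113.8 a -0.11
-0.02 [[326.8 280.1]]
0 [[326.8 282. ]]
0.03 [[326.8 284.7]]
0.06 [[326.8 287.3]]
244 99 99 103 100 102 88 92 90 92 90 91 92 94 92 92 91 93 90 91 90 103 120 121 119
248 110 114 116 101 109 87 90 89 90 90 89 90 93 93 91 91 91 91 86 103 103 118 119 119
252 114 115 115 104 113 88 92 90 91 90 88 91 93 89 90 89 92 91 85 110 103 119 118 119
256 113 114 114 107 117 89 91 91 90 90 89 91 95 92 90 92 91 90 87 114 103 118 117 119
260 113 112 113 106 118 97 90 91 88 92 89 92 94 91 90 91 92 89 90 117 100 117 116 115
264 110 109 111 104 117 104 88 92 91 90 89 90 92 88 89 92 92 86 100 116 101 115 116 116
268 111 112 112 102 116 114 75 77 104 112 111 111 113 113 112 103 80 76 110 118 103 116 117 115
272 110 110 110 101 114 114 73 79 88 91 89 91 91 92 92 84 84 71 108 118 103 114 114 113
276 109 110 74 59 116 114 71 38 76 88 75 70 69 75 90 79 41 65 111 117 75 69 112 111
280 108 108 68 61 118 114 72 44 68 65 80 85 84 78 66 70 43 65 112 117 72 63 113 114
284 106 107 67 64 115 116 72 50 80 85 97 102 102 98 84 77 52 70 113 114 74 62 111 111
288 107 108 61 59 115 113 71 44 77 97 107 119 117 105 93 80 42 69 114 115 69 63 108 112
292 106 106 107 100 116 113 77 101 98 98 105 117 121 106 92 97 104 75 113 115 106 109 110 110
296 107 107 106 101 113 116 80 106 96 97 107 118 120 106 92 92 104 75 114 115 103 109 107 107
```

Emit:
step_arm --plan '[[[0,0,40,0,50],[0,0,80,0,50],[0,0,120,0,50],[0,0,150,0,50],[-38,7.2,150,0,0],[-76.7,14.4,150,0,0],[-76.7,14.4,150,0,0],[-76.7,14.4,150,0,0]]]'

```text
time: 25.98
tool_pos: [0.5058, 0.1558, 0.2406]
ee_rot: [-3.141, -0.001, 2.96]
wrist_force: [0.9, -0.3, -0.4]
width: 0.0234
```

Run:
```python
from h import *
st();ang()
f,K,M=snap("wrist","w15")
P=np.array([.5205,.156]);H=P-.05*xe
def pt(x,y,z): return np.r_[H+x/1000*xe+y/1000*ye,.105+z/1000]
for t in(2.4,2.5,2.6,2.7): print(t,[proj(K,M,[pt(120+r*np.cos(t-.349),-2,12+r*np.sin(t-.349))]).round(0).tolist() for r in(68,82)])
g=cv2.cvtColor(f,cv2.COLOR_RGB2GRAY).astype(int)
for r in range(150,330,6): print(r,*g[r,292:364:3])
```

```text
t 25.9833 tcp [505.8 155.8 240.6] yaw 2.9604 along 246.2 across 468.5 F x_e y_e z 0.9 -0.2 -0.4 M [-0.01 -0.02  0.02] w 0.0234
grasp rel hinge 35.1 154.6 r 158.6 a 1.208
2.4 [[[326.0, 280.0]], [[326.0, 280.0]]]
2.5 [[[326.0, 272.0]], [[326.0, 270.0]]]
2.6 [[[326.0, 264.0]], [[326.0, 259.0]]]
2.7 [[[326.0, 256.0]], [[326.0, 250.0]]]
150 38 39 39 39 37 35 36 37 37 37 38 38 37 50 50 48 48 46 45 45 45 45 49 50
156 38 39 38 38 38 38 38 37 41 41 40 37 39 42 43 40 37 39 37 38 36 38 45 49
162 39 38 40 39 40 38 40 59 80 138 151 147 139 145 120 86 88 51 38 40 40 37 39 51
168 40 38 39 38 38 38 44 73 84 102 103 103 102 109 103 84 75 36 39 38 38 38 47 50
174 38 38 39 40 37 39 65 98 94 84 86 88 87 86 86 98 91 39 39 37 37 39 38 39
180 38 37 36 38 39 38 67 84 82 80 81 77 79 79 80 77 75 40 39 38 38 36 37 35
186 43 42 44 43 42 44 77 88 89 89 88 89 87 85 87 86 94 45 40 41 42 39 37 41
192 106 105 106 105 106 107 89 95 93 94 92 93 94 91 93 93 94 117 123 122 109 106 108 107
198 186 185 179 184 152 121 96 99 96 100 99 94 97 98 96 97 106 170 208 207 177 126 121 120
204 213 212 213 214 193 150 103 106 107 10
[... 1064 characters left out ...]
9 209 80 137 101 100 119 97 204 73 98 102 35 12 18 72 76
282 78 68 15 9 41 99 98 90 206 91 145 191 184 101 111 198 92 101 99 63 13 11 60 76
288 77 46 12 8 65 96 97 99 205 107 128 194 185 104 127 196 94 96 98 82 11 12 33 75
294 74 25 9 10 83 97 95 97 190 107 127 194 183 111 128 181 94 97 97 91 19 8 14 71
300 64 12 13 22 93 94 96 94 95 94 131 193 184 110 93 95 96 94 94 94 39 4 12 53
306 56 23 11 42 94 93 92 95 92 100 170 194 188 150 92 82 77 54 50 29 16 9 18 47
312 54 21 5 71 95 92 90 45 26 32 170 178 178 160 18 17 22 26 30 34 30 11 19 45
318 54 21 12 85 91 88 85 29 35 54 220 227 226 204 38 33 30 33 32 146 151 40 17 52
324 32 34 32 32 31 32 32 30 30 30 32 32 33 30 32 32 31 32 32 29 31 32 30 32
```

Emit:
step_arm --plan '[[[0,0,0,0,0],[0,0,-40,0,0],[0,0,-70,0,0],[0,0,-78,0,0],[0,0,-78,0,0]]]'

```text
time: 26.45
tool_pos: [0.5063, 0.1547, 0.1594]
ee_rot: [-3.139, -0.007, 2.958]
wrist_force: [0.0, -0.8, 0.4]
width: 0.0005
```

Emit:
step_arm --plan '[[[4,-0.7,0,0,0],[8,-1.5,0,0,0],[12,-2.2,0,0,0],[16,-3,0,0,0],[20,-3.7,0,0,0],[24,-4.5,0,0,0],[28,-5.2,0,0,0],[32,-6,0,0,0]]]'

```text
time: 27.12
tool_pos: [0.5375, 0.1509, 0.1672]
ee_rot: [3.139, -0.003, 2.96]
wrist_force: [-7.5, 1.7, 6.6]
width: 0.0004
```

```bash
python3 -c "
from h import *
st();ang()"
```

```text
t 27.1167 tcp [537.5 150.9 167.2] yaw 2.9604 along 247.2 across 500.6 F x_e y_e z -7.7 0.3 6.6 M [ 0.32  1.36 -0.04] w 0.0004
grasp rel hinge 67.2 81.2 r 105.3 a 0.739
```

Emit:
step_arm --plan '[[[5,-0.9,0,0,0],[10,-1.9,0,0,0],[15,-2.8,0,0,0],[20,-3.7,0,0,0],[25,-4.7,0,0,0],[30,-5.6,0,0,0],[35,-6.5,0,0,0],[40,-7.5,0,0,0]]]'

```text
time: 27.78
tool_pos: [0.5801, 0.1417, 0.1628]
ee_rot: [3.142, -0.0, 2.959]
wrist_force: [-2.4, -0.0, 2.1]
width: 0.0007
```

```bash
python3 -c "
from h import *
st();ang()"
```

```text
t 27.7833 tcp [580.1 141.7 162.8] yaw 2.9587 along 246.0 across 544.1 F x_e y_e z -2.4 -0.5 2.1 M [0.13 0.45 0.03] w 0.0007
grasp rel hinge 110.7 76.8 r 134.8 a 0.466
```

Emit:
step_arm --plan '[[[7,-1.3,1,0,0],[14,-2.6,1,0,0],[21,-3.9,0,0,0],[27,-5,-2,0,0],[33,-6.2,-5,0,0],[38,-7.1,-8,0,0],[43,-8,-12,0,0],[47,-8.8,-17,0,0]]]'

```text
time: 28.45
tool_pos: [0.6275, 0.1329, 0.1463]
ee_rot: [3.141, 0.002, 2.959]
wrist_force: [-4.0, 0.9, 0.6]
width: 0.0004
```

```bash
python3 -c "
from h import *
st();ang()"
```

```text
t 28.45 tcp [627.5 132.9 146.3] yaw 2.9587 along 246.1 across 592.4 F x_e y_e z -4.1 0.2 0.6 M [ 0.17  0.73 -0.03] w 0.0004
grasp rel hinge 159.0 60.3 r 170.0 a 0.223
```

Emit:
step_arm --plan '[[[5,-0.9,-4.5,0,0],[9,-1.7,-9,0,0],[11,-2,-14,0,0],[13,-2.4,-19,0,0],[15,-2.8,-23,0,0],[17,-3.2,-26,0,0]]]'

```text
time: 28.95
tool_pos: [0.6438, 0.1299, 0.1198]
ee_rot: [3.141, 0.001, 2.959]
wrist_force: [-2.7, 0.6, 2.7]
width: 0.0005
```

```bash
python3 -c "
from h import *
st();ang()"
```

```text
t 28.95 tcp [643.8 129.9 119.8] yaw 2.9588 along 246.1 across 609.0 F x_e y_e z -2.7 0.1 2.7 M [0.04 0.51 0.01] w 0.0005
grasp rel hinge 175.6 33.8 r 178.8 a 0.05
```

Emit:
step_arm --plan '[[[1,-0.2,-3,0,0],[2,-0.4,-6,0,0],[2,-0.4,-8,0,0],[2,-0.4,-8,0,0]]]'

```text
time: 29.28
tool_pos: [0.6459, 0.1294, 0.1119]
ee_rot: [3.141, 0.001, 2.959]
wrist_force: [-0.8, -0.5, 1.4]
width: 0.0006
```

Emit:
step_arm --plan '[[[0.5,-0.1,-2,0,0],[1,-0.2,-4,0,0],[1,-0.2,-4,0,0]]]'

```text
time: 29.53
tool_pos: [0.6466, 0.1293, 0.1079]
ee_rot: [3.141, 0.0, 2.959]
wrist_force: [-1.3, 0.3, 3.5]
width: 0.0005
```

```bash
python3 -c "
from h import *
st();ang()"
```

```text
t 29.5333 tcp [646.6 129.3 107.9] yaw 2.9588 along 246.1 across 611.8 F x_e y_e z -1.3 0.0 3.5 M [0.11 0.34 0.04] w 0.0005
grasp rel hinge 178.4 21.9 r 179.7 a -0.018
```

Emit:
step_arm --plan '[[[0,0,-2,0,0],[0,0,-4,0,0],[0,0,-4,0,0]]]'

```text
time: 29.78
tool_pos: [0.6465, 0.1293, 0.1036]
ee_rot: [3.141, 0.0, 2.959]
wrist_force: [-0.5, 0.1, 3.4]
width: 0.0003
```

Emit:
step_arm --plan '[[[0,0,-1.5,0,0],[0,0,-3,0,0],[0,0,-3,0,0]]]'

```text
time: 30.03
tool_pos: [0.6465, 0.1293, 0.1007]
ee_rot: [3.141, 0.0, 2.959]
wrist_force: [-0.7, -0.5, 3.2]
width: 0.0004
```

```bash
python3 -c "
from h import *
st();ang()"
```

```text
t 30.0333 tcp [646.5 129.3 100.7] yaw 2.9588 along 246.1 across 611.7 F x_e y_e z -0.6 -0.6 3.2 M [ 0.13  0.28 -0.04] w 0.0004
grasp rel hinge 178.3 14.7 r 178.9 a -0.058
```

Emit:
step_arm --plan '[[[0,0,-1.5,0,0],[0,0,-3,0,0],[0,0,-3,0,0]]]'

```text
time: 30.28
tool_pos: [0.6465, 0.1292, 0.0977]
ee_rot: [3.142, 0.0, 2.959]
wrist_force: [-0.7, 0.1, 4.5]
width: 0.0004
```

Run:
```python
from h import *
st();ang()
f,K,M=snap("wrist","w16")
P=np.array([.5205,.156]);H=P-.05*xe
def pt(x,y,z): return np.r_[H+x/1000*xe+y/1000*ye,.105+z/1000]
for a in(-.02,0,.03,.06): print(a,proj(K,M,[pt(120*np.cos(a)-12*np.sin(a),-2,120*np.sin(a)+12*np.cos(a))]).round(1))
g=cv2.cvtColor(f,cv2.COLOR_RGB2GRAY).astype(int)
for r in range(60,260,5): print(r,*g[r,286:370:3])
```

```text
t 30.2833 tcp [646.5 129.2  97.7] yaw 2.9587 along 246.0 across 611.7 F x_e y_e z -0.7 -0.0 4.5 M [0.12 0.23 0.02] w 0.0004
grasp rel hinge 178.3 11.7 r 178.7 a -0.075
-0.02 [[327.2 156.5]]
0 [[327.2 156.6]]
0.03 [[327.3 156.5]]
0.06 [[327.3 156.3]]
60 132 77 88 86 89 91 87 88 91 90 90 89 89 92 90 89 90 89 87 90 91 91 91 93 110 119 139 142
65 67 74 96 82 86 83 86 86 85 86 88 88 87 86 86 87 89 89 86 85 84 89 88 87 102 72 65 77
70 45 58 127 78 80 82 83 82 81 81 83 83 84 82 85 85 84 84 83 86 85 82 81 82 101 81 95 92
75 44 51 74 77 77 76 77 76 77 80 79 78 80 80 81 81 82 80 80 81 81 82 81 82 89 84 91 89
80 42 48 72 71 75 73 73 72 71 72 74 73 74 74 74 77 75 77 75 79 76 77 77 82 83 90 90 92
85 48 46 63 90 68 68 69 67 68 69 69 68 66 67 70 67 69 69 71 67 72 72 72 84 67 63 59 62
90 47 45 55 70 62 63 64 65 64 65 67 64 64 64 64 63 63 64 62 64 64 63 67 70 66 60 61 61
95 49 46 50 95 157 135 177 166 115 131 133 136 134 135 133 135 134 132 131 129 129 202 211 94 62 61 61 63
100 50 50 50 96 204 178 228 191 77 127 133 133 136 133 131 133 133 131 129 99 150 200 178 76 63 65 64 62
105 48 48 47 49 80 172
[... 2359 characters left out ...]
8 99 100 98 98 99 99 97 109 112 113 111 112 111 113 112 101 99 99 100 100 100 100 100 100 99
230 100 98 99 96 99 99 98 100 99 97 108 111 115 111 112 113 114 113 99 99 98 100 100 100 97 98 100 99
235 96 97 99 96 97 97 97 98 98 95 109 110 109 110 110 108 112 114 102 111 114 113 110 113 112 100 97 98
240 100 98 96 100 109 111 112 100 94 95 92 92 93 37 37 91 94 95 93 99 110 114 115 115 115 112 108 104
245 115 111 113 114 113 114 111 94 95 95 94 94 91 36 38 89 94 91 95 93 94 107 114 116 115 114 116 116
250 114 115 113 114 113 115 103 94 93 93 93 94 90 31 30 83 93 90 92 94 93 99 117 115 114 116 116 115
255 114 115 115 114 114 112 95 93 93 93 95 94 90 31 24 82 93 92 94 94 94 95 110 113 101 94 70 65
```

Emit:
step_arm --plan '[[[0,0,-1.5,0,0],[0,0,-3,0,0],[0,0,-3,0,0]]]'

```text
time: 30.58
tool_pos: [0.6467, 0.1293, 0.0966]
ee_rot: [3.141, 0.001, 2.959]
wrist_force: [-3.3, -0.5, 8.6]
width: 0.0001
```

Emit:
step_arm --plan '[[[0,0,-1,0,0],[0,0,-2,0,0],[0,0,-2,0,0]]]'

```text
time: 30.83
tool_pos: [0.647, 0.1293, 0.0962]
ee_rot: [3.141, 0.003, 2.959]
wrist_force: [-2.6, -0.1, 12.3]
width: -0.0001
```

Emit:
step_arm --plan '[[[0,0,-1,0,0],[0,0,-2,0,0],[0,0,-2,0,0]]]'

```text
time: 31.08
tool_pos: [0.6475, 0.1293, 0.0957]
ee_rot: [3.14, 0.005, 2.959]
wrist_force: [-4.6, -1.0, 15.0]
width: 0.0008
```

Emit:
step_arm --plan '[[[0,0,8,0,0],[14,-2.6,8,0,0],[14,-2.6,4,0,0],[14,-2.6,0,0,0],[14,-2.6,-2,0,0],[14,-2.6,-2,0,0]]]'

```text
time: 31.58
tool_pos: [0.6609, 0.1264, 0.0906]
ee_rot: [-3.142, 0.002, 2.959]
wrist_force: [-0.5, -1.0, 7.6]
width: 0.0004
```

Emit:
step_arm --plan '[[[0,0,-2,0,0],[0,0,-4,0,0],[0,0,-4,0,0]]]'

```text
time: 31.83
tool_pos: [0.6609, 0.1265, 0.0899]
ee_rot: [3.141, 0.004, 2.959]
wrist_force: [-4.3, -1.8, 17.4]
width: 0.0002
```

Emit:
step_arm --plan '[[[0,0,40,0,0],[0,0,80,0,50],[-40,7.5,80,0,50],[-78.6,14.7,80,0,50],[-78.6,14.7,80,0,50],[-78.6,14.7,80,0,50]]]'

```text
time: 32.33
tool_pos: [0.5788, 0.1417, 0.1627]
ee_rot: [-3.14, -0.004, 2.96]
wrist_force: [0.0, -0.0, -1.2]
width: 0.0305
```

Run:
```python
from h import *
st();ang()
f,K,M=snap("wrist","w17")
P=np.array([.5205,.156]);H=P-.05*xe
def pt(x,y,z): return np.r_[H+x/1000*xe+y/1000*ye,.105+z/1000]
for a in(-.02,0,.03,.06): print(a,proj(K,M,[pt(120*np.cos(a)-12*np.sin(a),-2,120*np.sin(a)+12*np.cos(a))]).round(1))
g=cv2.cvtColor(f,cv2.COLOR_RGB2GRAY).astype(int)
for r in range(216,300,3): print(r,*g[r,292:364:3])
```

```text
t 32.3333 tcp [578.8 141.7 162.7] yaw 2.9601 along 245.8 across 542.9 F x_e y_e z 0.0 0.0 -1.2 M [-0.01 -0.01 -0.07] w 0.0305
grasp rel hinge 109.5 76.7 r 133.7 a 0.471
-0.02 [[327.2 238.7]]
0 [[327.2 239.6]]
0.03 [[327.2 240.8]]
0.06 [[327.2 241.9]]
216 124 126 124 125 130 144 122 139 94 123 116 115 114 112 93 74 126 131 132 126 126 124 127 126
219 126 126 132 145 146 147 123 137 93 123 121 120 120 122 97 77 127 130 144 136 136 146 136 133
222 143 145 147 145 147 146 129 138 97 119 122 120 118 119 92 79 127 130 145 149 149 149 151 151
225 144 143 145 145 144 140 119 137 94 48 47 47 47 48 46 66 129 128 146 148 148 147 149 148
228 143 143 145 143 144 135 116 137 95 60 65 65 64 65 64 69 128 130 146 147 148 147 149 151
231 143 143 140 143 144 140 116 138 95 66 105 106 106 105 92 68 128 131 143 146 145 146 146 149
234 142 140 142 140 143 121 78 137 91 76 145 122 124 133 124 58 130 124 86 143 146 144 146 146
237 126 116 109 125 143 113 74 138 93 116 200 210 219 222 189 84 131 126 99 144 134 112 111 124
240 106 105 80 67 141 113 76 137 95 168 248 248 247 247 235 109 128 124 120 142 93 63 1
[... 1065 characters left out ...]
 146 239 245 245 245 244 244 181 130 131 132 131 132 42 15 15
279 14 14 40 128 130 131 132 130 144 238 245 245 244 244 244 179 131 132 128 130 131 58 15 17
282 16 15 61 132 130 130 130 131 140 238 245 245 244 244 245 176 128 130 131 131 131 87 15 13
285 14 14 83 131 132 129 131 130 138 237 244 244 244 244 245 175 129 130 128 130 131 94 16 15
288 15 13 101 130 128 128 128 129 133 237 245 245 244 244 243 169 127 117 111 79 78 50 16 16
291 12 19 113 130 129 128 127 130 130 234 244 245 244 244 243 124 44 35 26 20 16 15 15 14
294 12 25 125 129 128 128 114 97 87 235 244 245 243 244 243 105 10 15 22 21 26 32 22 17
297 16 48 127 127 128 125 64 22 39 235 244 245 244 244 243 98 38 43 51 57 63 52 23 14
```

Emit:
step_arm --plan '[[[3,0,0,0,50],[3,0,-40,0,50],[3,0,-58,0,50],[3,0,-58,0,50],[3,0,-58,0,5],[3,0,-58,0,5],[3,0,-58,0,5],[3,0,-58,0,5]]]'

```text
time: 33.05
tool_pos: [0.5863, 0.1405, 0.1092]
ee_rot: [-3.141, 0.004, 2.958]
wrist_force: [-0.5, -7.6, 2.4]
width: 0.0235
```

Emit:
step_arm --plan '[[[0,0,0,0,5],[0,0,0,0,5],[0,0,0,0,5]]]'

```text
time: 33.3
tool_pos: [0.5863, 0.1405, 0.1092]
ee_rot: [-3.141, 0.005, 2.958]
wrist_force: [0.7, -3.3, 5.6]
width: 0.0239
```

Emit:
step_arm --plan '[[[0,0,1.5,0,5],[0,0,3,0,5],[0,0,4,0,5],[0,0,4,0,5]]]'

```text
time: 33.63
tool_pos: [0.5862, 0.1405, 0.1095]
ee_rot: [-3.141, 0.003, 2.958]
wrist_force: [6.1, -2.5, -4.4]
width: 0.0235
```

Emit:
step_arm --plan '[[[0,0,1.5,0,5],[0,0,3,0,5],[0,0,3,0,5],[0,0,3,0,5]]]'

```text
time: 33.97
tool_pos: [0.5858, 0.1406, 0.1111]
ee_rot: [-3.141, 0.001, 2.958]
wrist_force: [6.2, -2.6, -9.7]
width: 0.0238
```

Emit:
step_arm --plan '[[[0,0,1.5,0,5],[0,0,2,0,5],[0,0,2,0,5],[0,0,2,0,5]]]'

```text
time: 34.3
tool_pos: [0.5853, 0.1407, 0.1126]
ee_rot: [-3.14, -0.0, 2.958]
wrist_force: [6.5, -2.5, -10.5]
width: 0.0238
```

Run:
```python
from h import *
st();ang()
f,K,M=snap("wrist","w18")
P=np.array([.5205,.156]);H=P-.05*xe
def pt(x,y,z): return np.r_[H+x/1000*xe+y/1000*ye,.105+z/1000]
for a in(-.02,0,.03,.06): print(a,proj(K,M,[pt(120*np.cos(a)-12*np.sin(a),-2,120*np.sin(a)+12*np.cos(a))]).round(1))
g=cv2.cvtColor(f,cv2.COLOR_RGB2GRAY).astype(int)
for r in range(244,300,3): print(r,*g[r,292:364:3])
```

```text
t 34.3 tcp [585.3 140.7 112.6] yaw 2.9582 along 246.0 across 549.5 F x_e y_e z 6.9 -1.3 -10.5 M [-0.59 -1.49 -0.07] w 0.0238
grasp rel hinge 116.1 26.6 r 119.1 a 0.085
-0.02 [[326.9 258. ]]
0 [[326.9 259.4]]
0.03 [[326.9 261.3]]
0.06 [[326.9 263.2]]
244 96 96 99 97 61 124 116 72 53 53 53 54 53 52 54 55 66 109 124 75 93 97 96 97
247 95 98 97 94 54 124 118 70 50 62 66 63 64 66 63 49 65 108 125 73 89 96 97 97
250 95 98 95 86 49 123 119 70 89 92 93 92 95 95 93 71 70 112 126 69 75 95 96 96
253 96 96 97 76 45 119 118 66 62 103 108 106 107 107 109 64 54 112 126 67 60 96 96 95
256 96 95 96 62 37 120 120 61 52 109 113 112 113 113 113 63 51 112 123 60 44 97 97 98
259 98 95 96 46 36 119 120 66 60 126 130 128 128 128 127 79 58 113 124 55 30 95 95 96
262 96 96 95 32 34 118 118 64 61 131 135 136 135 134 134 83 57 113 124 55 19 89 95 97
265 96 97 89 19 33 119 122 64 59 120 120 123 120 120 119 68 53 113 122 53 15 79 96 97
268 96 98 82 16 32 120 121 79 103 112 114 111 114 112 114 81 70 116 122 52 16 67 95 95
271 94 95 64 14 25 116 121 83 100 98 107 98 100 99 101 114 97 116 121 46 12 50 96 96
274 98 96 49 13 23 118 120 85 103 176 212 180 155 186 180 122 101 115 122 42 14 35 96 96
277 96 95 35 13 23 117 120 90 100 189 212 219 217 205 193 123 106 116 121 42 15 22 91 94
280 96 90 24 14 30 114 120 96 104 186 215 203 193 206 188 118 109 115 121 53 13 17 82 95
283 97 84 17 12 46 118 120 108 115 184 218 217 214 215 186 115 113 116 121 63 11 14 70 95
286 95 69 17 14 64 113 115 113 115 180 219 217 215 214 186 113 116 115 118 83 14 14 48 95
289 96 55 15 10 86 114 113 113 114 178 217 216 214 214 182 115 113 116 115 103 15 13 37 96
292 97 38 11 12 91 114 114 114 107 190 230 216 214 215 179 108 110 114 115 106 25 14 24 91
295 93 27 13 17 105 114 115 122 211 209 234 230 214 215 192 216 133 115 113 111 28 14 16 85
298 84 20 16 21 109 113 112 129 226 220 236 236 233 233 219 231 144 115 113 113 42 13 15 76
```

Emit:
step_arm --plan '[[[0,0,1.5,0,5],[0,0,3,0,5],[0,0,3,0,5],[0,0,3,0,5]]]'

```text
time: 34.68
tool_pos: [0.5851, 0.1407, 0.113]
ee_rot: [-3.14, -0.002, 2.958]
wrist_force: [8.9, -2.1, -17.4]
width: 0.0236
```

Run:
```python
from h import *
st();ang()
f,K,M=snap("wrist","w19")
P=np.array([.5205,.156]);H=P-.05*xe
def pt(x,y,z): return np.r_[H+x/1000*xe+y/1000*ye,.105+z/1000]
for a in(-.02,0,.03,.06,.09): print(a,proj(K,M,[pt(120*np.cos(a)-12*np.sin(a),-2,120*np.sin(a)+12*np.cos(a))]).round(1))
for n in("w14","w17","w18","w19"):
    g=cv2.cvtColor(load(n)[0],cv2.COLOR_RGB2GRAY).astype(int);print(n,g[225:295,[313,314,315,316,338,339]].mean(1).round(0).astype(int).tolist())
```

```text
t 34.6833 tcp [585.1 140.7 113. ] yaw 2.9581 along 246.0 across 549.3 F x_e y_e z 9.1 -0.4 -17.4 M [-0.39 -2.06 -0.07] w 0.0236
grasp rel hinge 115.9 27.0 r 119.0 a 0.089
-0.02 [[326.9 258.1]]
0 [[326.9 259.4]]
0.03 [[326.9 261.4]]
0.06 [[326.9 263.2]]
0.09 [[326.9 264.9]]
w14 [84, 87, 90, 90, 90, 91, 91, 91, 91, 90, 90, 90, 91, 90, 90, 91, 90, 90, 90, 91, 91, 90, 90, 91, 90, 90, 91, 91, 91, 91, 90, 90, 90, 90, 89, 90, 91, 90, 90, 91, 91, 91, 92, 90, 84, 83, 85, 87, 89, 84, 68, 56, 52, 53, 52, 52, 52, 54, 59, 61, 63, 61, 58, 56, 57, 74, 96, 104, 105, 106]
w17 [112, 114, 113, 113, 113, 112, 114, 113, 113, 111, 113, 114, 115, 116, 117, 117, 118, 122, 131, 136, 138, 137, 136, 139, 148, 172, 193, 198, 199, 200, 201, 202, 200, 184, 152, 129, 122, 121, 122, 125, 129, 133, 136, 138, 138, 138, 138, 137, 137, 136, 136, 135, 136, 135, 134, 135, 134, 134, 134, 133, 133, 132, 131, 130, 126, 115, 106, 100, 87, 68]
w18 [72, 72, 72, 73, 75, 75, 74, 76, 75, 75, 74, 72, 64, 57, 55, 56, 58, 60, 61, 61, 60, 59, 58, 60, 68, 74, 76, 69, 55, 47, 47, 49, 52, 53, 56, 59, 59, 57, 54, 51, 54, 63, 77, 85, 90, 97, 101, 101, 102, 102, 102, 102, 102, 103, 102, 106, 111, 114, 113, 114, 114, 115, 114, 115, 114, 113, 110, 109, 122, 147]
w19 [73, 72, 73, 73, 75, 75, 75, 75, 75, 76, 75, 73, 67, 58, 57, 57, 57, 59, 61, 62, 61, 59, 59, 59, 65, 73, 76, 72, 59, 48, 48, 49, 51, 53, 56, 60, 59, 58, 56, 53, 54, 62, 77, 84, 90, 96, 99, 102, 102, 102, 102, 103, 103, 103, 104, 106, 110, 114, 114, 114, 114, 114, 115, 115, 115, 114, 111, 106, 113, 136]
```

Emit:
step_arm --plan '[[[0,0,-2,0,5],[0,0,-4,0,5],[0,0,-6,0,5],[0,0,-8,0,5],[0,0,-8,0,5]]]'

```text
time: 35.15
tool_pos: [0.5853, 0.1407, 0.1125]
ee_rot: [-3.141, 0.002, 2.958]
wrist_force: [1.1, -4.9, 3.9]
width: 0.0238
```

Emit:
step_arm --plan '[[[0,0,-1.5,0,5],[0,0,-3,0,5],[0,0,-4,0,5],[0,0,-4,0,5]]]'

```text
time: 35.48
tool_pos: [0.5856, 0.1407, 0.1115]
ee_rot: [-3.141, 0.004, 2.958]
wrist_force: [-2.5, -5.6, 13.2]
width: 0.0237
```

Emit:
step_arm --plan '[[[0,0,-1.5,0,5],[0,0,-3,0,5],[0,0,-3,0,5],[0,0,-3,0,5]]]'

```text
time: 35.82
tool_pos: [0.586, 0.1406, 0.1091]
ee_rot: [3.141, 0.005, 2.958]
wrist_force: [-2.3, -6.1, 14.3]
width: 0.0237
```

Emit:
step_arm --plan '[[[0,0,-1,0,5],[0,0,-1.5,0,5],[0,0,-1.5,0,5],[0,0,-1.5,0,5]]]'

```text
time: 36.15
tool_pos: [0.5861, 0.1406, 0.1091]
ee_rot: [3.141, 0.006, 2.958]
wrist_force: [-4.5, -6.6, 19.2]
width: 0.0236
```

Emit:
step_arm --plan '[[[0,0,3,0,5],[0,0,5,0,5],[0,0,5,0,50],[0,0,5,0,50],[0,0,5,0,50],[0,0,5,0,50],[0,0,30,0,50],[0,0,70,0,50]]]'

```text
time: 36.82
tool_pos: [0.5811, 0.1415, 0.1666]
ee_rot: [-3.138, -0.013, 2.959]
wrist_force: [0.6, -0.1, -0.6]
width: 0.047
```

Emit:
step_arm --plan '[[[38,-7.1,0,0,0],[75,-14,0,0,0],[75,-14,0,0,0],[75,-14,0,0,0],[75,-14,0,0,0],[75,-14,0,0,0]]]'

```text
time: 37.32
tool_pos: [0.6588, 0.128, 0.1726]
ee_rot: [3.141, -0.001, 2.959]
wrist_force: [0.4, 0.7, -0.3]
width: 0.0104
```

Run:
```python
from h import *
st();ang()
```

```text
t 37.3167 tcp [658.8 128.  172.6] yaw 2.9595 along 247.0 across 624.1 F x_e y_e z 0.3 0.8 -0.3 M [-0.03  0.05  0.06] w 0.0104
grasp rel hinge 190.7 86.6 r 209.4 a 0.286
```

Emit:
step_arm --plan '[[[2,-0.8,-20,0,0],[2,-0.8,-50,0,0],[2,-0.8,-68,0,0],[2,-0.8,-76,0,0],[2,-0.8,-80,0,0],[2,-0.8,-80,0,0]]]'

```text
time: 37.82
tool_pos: [0.6614, 0.1269, 0.0933]
ee_rot: [3.141, 0.001, 2.959]
wrist_force: [-0.1, 0.4, -0.3]
width: 0.0003
```

Emit:
step_arm --plan '[[[0,0,-2,0,0],[0,0,-4,0,0],[0,0,-4,0,0],[0,0,-4,0,0]]]'

```text
time: 38.15
tool_pos: [0.6629, 0.1269, 0.0909]
ee_rot: [3.14, 0.004, 2.959]
wrist_force: [0.4, -0.4, 5.8]
width: 0.0005
```

Emit:
step_arm --plan '[[[0,0,-2,0,0],[0,0,-3,0,0],[0,0,-3,0,0],[0,0,-3,0,0]]]'

```text
time: 38.48
tool_pos: [0.663, 0.127, 0.0902]
ee_rot: [3.14, 0.005, 2.959]
wrist_force: [-3.1, -0.0, 11.7]
width: 0.0005
```

Emit:
step_arm --plan '[[[0,0,-1,0,0],[0,0,-1.5,0,0],[0,0,-1.5,0,0],[0,0,-1.5,0,0]]]'

```text
time: 38.82
tool_pos: [0.663, 0.127, 0.09]
ee_rot: [3.14, 0.005, 2.959]
wrist_force: [-4.3, -0.2, 17.3]
width: 0.0002
```

Emit:
step_arm --plan '[[[0,0,8,0,0],[0,0,40,0,0],[0,0,80,0,0],[0,0,120,0,0],[0,0,160,0,0],[-40,7.5,200,0,20],[-70,13,200,0,20],[-70,13,200,0,20]]]'

```text
time: 39.48
tool_pos: [0.5883, 0.141, 0.2895]
ee_rot: [3.139, 0.005, 2.961]
wrist_force: [1.0, -0.0, 0.4]
width: 0.0168
```

Run:
```python
from h import *
st()
f,K,M=snap("wrist","w20");snap("top","t20")
P=np.array([.5205,.156]);H=P-.05*xe
def pt(x,y,z): return np.r_[H+x/1000*xe+y/1000*ye,.105+z/1000]
for a in(0,.03,.06): print("pivot",a,proj(K,M,[pt(120*np.cos(a)-12*np.sin(a),-2,120*np.sin(a)+12*np.cos(a))]).round(1))
for t in(0,.1,.25): print("lever end",t,proj(K,M,[pt(120+86*np.cos(t-.349),-2,12+86*np.sin(t-.349))]).round(1))
g=cv2.cvtColor(f,cv2.COLOR_RGB2GRAY).astype(int)
s=cv2.cvtColor(f,cv2.COLOR_RGB2HSV)[...,1].astype(int)
for r in range(150,300,4): print(r,*g[r,300:354:3],'|',s[r,312:342:3])
```

```text
t 39.4833 tcp [588.3 141.  289.5] yaw 2.961 along 246.9 across 552.3 F x_e y_e z 1.0 0.2 0.4 M [-0.01 -0.05  0.01] w 0.0168
pivot 0 [[325.6 190.1]]
pivot 0.03 [[325.6 190.4]]
pivot 0.06 [[325.6 190.7]]
lever end 0 [[325.3 246.7]]
lever end 0.1 [[325.3 251.1]]
lever end 0.25 [[325.3 256.9]]
150 45 46 46 51 86 89 88 89 87 89 90 89 93 92 49 49 50 61 | [14 20 14 20 17 17 14 14 16 16]
154 70 81 75 82 80 80 82 82 83 84 83 83 84 88 65 82 61 54 | [19 16 15 21 18 15 18 24 18 17]
158 92 93 92 91 69 67 70 71 72 73 74 75 76 76 92 91 85 89 | [18 11 14 24 17 17 14 17 13 20]
162 95 92 92 93 87 96 99 109 112 112 110 98 94 68 91 90 92 106 | [20 16 13 18 16 16 16 13 13 18]
166 96 96 94 96 87 88 74 84 88 86 79 74 84 52 89 92 94 108 | [17 11 17 15 14 17 13 14 18 19]
170 91 94 93 96 92 97 84 94 119 104 74 73 100 82 90 90 99 108 | [82 35 23 46 15 19 30 17 27 85]
174 116 113 115 113 115 104 87 115 122 152 83 86 131 113 114 115 134 140 | [128  55  44  74  14  15  41  26  34 131]
178 113 113 113 114 113 104 86 123 106 96 73 91 133 115 114 112 128 138 | [133  55  44  64  14  16  58  24  29 128]
182 115 112 11
[... 2684 characters left out ...]
9 146 149 143 146 144 144 146]
278 85 83 26 8 85 111 111 111 110 111 111 112 109 112 69 11 35 83 | [153 150 146 149 148 149 149 146 149 143]
282 84 77 16 10 90 110 111 110 112 110 109 110 110 109 77 11 21 82 | [146 148 149 148 148 148 151 152 147 151]
286 87 71 14 16 97 108 107 110 108 109 108 110 109 108 88 12 18 77 | [148 150 151 148 147 149 150 145 147 150]
290 85 58 13 22 105 107 107 109 108 107 109 107 108 106 99 16 11 67 | [146 148 149 146 145 147 148 151 150 154]
294 85 45 10 29 105 107 107 106 107 108 107 107 105 107 101 17 12 59 | [151 151 151 152 149 149 153 147 156 148]
298 83 28 12 41 106 107 105 105 104 107 106 105 105 107 105 28 12 42 | [154 150 153 157 156 151 150 151 151 151]
```

```bash
python3 -c "
from h import *
st();print(robot.close_job())"
```

```text
t 39.5833 tcp [591.3 139.9 285.6] yaw 2.9597 along 246.4 across 555.5 F x_e y_e z -0.6 1.5 -0.3 M [-0.02 -0.04 -0.03] w 0.0187
the job is handed in; nothing more can be done
None
```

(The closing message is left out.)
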